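Trim the bench meter with a flat driver

TASK

Take the orange flat driver out of its stand, seat its blade in the slotted brass screw of the grey meter and turn the screw clockwise until the red needle points within the green band. Put the driver back in its stand and let go of it; then, with the driver away, press the blue button fully and let it up, and after it press the green button fully and let it up. Turn the screw only with the seated driver, press nothing before the needle is in the band, and do not let the driver fall or push the beaker, tape roll or rubber bulb about.

Things in the scene. Friction and masses are not known exactly. Their poses are not given: they have to be found in the camera images.
- meter: grey instrument case fixed to the bench, 190 x 150 mm, top face 45 mm above the bench; white dial (120 mm across, face at 50 mm) on its far half, two buttons on its near half. Origin: centre of its underside; x from the buttons to the dial, y left, z up. The screw's upright axis is at x +30 mm, y 0; the green band is on the dial's rim, in the +x direction from it.
- screw_slot (a point): centre of the slot's flat floor in the brass screw (head 28 mm across, in mid-dial; top face 63 mm and floor 56 mm above the bench). The slot runs right across along this point's x, the way the red needle points; z up. Lower 3.5 mm of it 4.6 mm wide, above that flared to 10 mm at the top face. The needle, fixed to the screw, reaches 44 mm from the axis, 54 mm above the bench.
- screw (a joint): angle of the needle and slot (rad): 0 = needle at the middle of the green band, which reaches 0.15 rad either way; grows anticlockwise seen from above. It starts between 0.7 and 1.3. Stops at -0.6 and 1.7. The screw turns stiffly (0.05 N m), stays where it is left and does not rise or sink.
- driver: orange flat driver, 131 mm, 60 g, upright in the stand. Origin: middle of the blade's tip; z up to the handle. Blade 11 mm wide along x, 2.6 mm thick along y. Shoulder 24 mm across at 70 mm above the tip; handle 76 to 126 mm above it, 26 mm along x, 20 mm between its flats, facing +y and -y: grip these at about 105 mm, the blade then lies parallel to the pads. Half turn about z: same.
- stand_hole (a point): centre of the round hole (18 mm across, bevelled) in the top plate of the aluminium driver stand, at the plate's upper face, 75 mm above the bench. Plate 50 x 60 mm, 8 mm thick, open below. The driver hangs in the hole by its shoulder, blade tip 5 mm above the bench. The stand is fixed to the bench, left or right of the meter.
- blue_top (a point): centre of the top of the round blue push button (22 mm across, top 67 mm above the bench when up), on the meter's left near corner; z up. Press straight down.
- green_top (a point): centre of the top of the round green push button (22 mm across, top 67 mm above the bench when up), on the meter's right near corner, 68 mm from the blue one; z up. Press straight down.
- blue (a joint): travel of the blue button (m): 0 = up, 0.006 = fully down; a spring returns it, 5 N hold it fully down.
- green (a joint): travel of the green button (m): 0 = up, 0.006 = fully down; a spring returns it, 5 N hold it fully down.
- beaker: small glass beaker, 56 x 61 mm, 68 mm tall, standing on the bench on the side of the meter away from the stand; to be left alone. Origin at the centre of its underside.
- tape_roll: roll of brown tape lying flat on the bench beyond the meter, 96 mm across, 48 mm tall; to be left alone. Origin at the centre of its underside.
- bulb: red rubber pipette bulb lying on the bench beyond the meter, 37 x 68 x 37 mm; to be left alone. Origin at the centre of its underside.

How it is judged:
On the way, in this order (a step that is already met when the one before it is completed fails the run):
1. the driver's blade is seated in the screw's slot (horizontal distance between driver and screw_slot below 0.006 m and z of driver in the frame of screw_slot below 0.003 m and angle between driver's own z axis and vertical below 0.15 rad), for 0.1 s.
2. the needle is in the green band, the blade still seated (value of joint screw between -0.15 and 0.15 rad and horizontal distance between driver and screw_slot below 0.006 m and z of driver in the frame of screw_slot below 0.004 m and angle between driver's own z axis and vertical below 0.15 rad), for 0.1 s.
3. the driver is back in its stand and let go (horizontal distance between driver and stand_hole below 0.012 m and z of driver in the frame of stand_hole below -0.066 m and angle between driver's own z axis and vertical below 0.15 rad and contact force between the fingers and driver below 0.1 N), for 0.1 s.
4. the blue button is pressed (value of joint blue above 0.004 m), for 0.02 s.
5. the blue button is up again and the green button is pressed (value of joint green above 0.004 m and value of joint blue below 0.002 m), for 0.02 s.
At the end, for the whole second after the job is handed in: The needle is within 0.15 rad of the middle of the green band; the driver hangs upright in its stand (within 12 mm of the hole's centre and 0.15 rad of vertical, its shoulder within 4 mm of the plate) and is at rest; both buttons have come up again (less than 2 mm down) (value of joint screw between -0.15 and 0.15 rad and horizontal distance between driver and stand_hole below 0.012 m and z of driver in the frame of stand_hole below -0.066 m and angle between driver's own z axis and vertical below 0.15 rad and linear speed of driver below 0.02 m/s and value of joint each of blue, green below 0.002 m); the robot touches nothing.
It fails at once if the screw is turned while the driver's blade is not in its slot (tip more than 13 mm from the slot's floor) (distance between driver and screw_slot above 0.013 m and (velocity of joint screw above 0.3 rad/s or velocity of joint screw below -0.3 rad/s)).
It fails at once if a button is pressed (3 mm) while the needle is outside the green band ((value of joint screw above 0.15 rad or value of joint screw below -0.15 rad) and value of joint any of blue, green above 0.003 m).
It fails at once if both buttons are down together (value of joint each of blue, green above 0.003 m).
It fails at once if the driver falls (tilts past 1 rad) (angle between driver's own z axis and vertical above 1 rad).
It fails at once if the beaker, tape roll or bulb is pushed more than 30 mm (distance of any of beaker, tape_roll, bulb from where it was at the start of the episode above 0.03 m).
It also fails if it takes over 59 s, if anything falls off the work surface, if the arm or the gripper's body presses on something with over 40 N, if the wrist force passes 120 N, or if a joint passes its speed limit or range.

ROBOT

A 7-joint arm with a two-finger parallel gripper is mounted at the origin on a cart in front of the work surface, level with it; the furniture and walls round the work are solid. World frame = base frame: x ahead of the robot, y to its left, z up, the work surface at z = 0. Lengths are in m, angles in rad, forces in N, time in s.
With the tool pointing down it reaches from about 0.425 to 0.95 m from the base axis. Payload 16.7 kg.
Tool frame: the origin (TCP) lies midway between the tips of the shut fingers; the grasp point (between the pads) lies 19 mm behind it; z points along the fingers, y is the direction in which the jaws open and shut (so a half turn about z gives the same grasp; the last joint's range is limited). The gripper opens to 94 mm and grips with 3 to 60 N. Pads are 16 mm wide; open, the fingers measure 119 mm over their backs; the gripper's body (75 mm by 177 mm) begins 78 mm behind the grasp point.
Start: joints at [-1.361, 0.426, 0.074, 1.606, -0.034, 1.111, -0.067], TCP at [0.237, 0.632, 0.205] pointing down, gripper open.
Joint ranges: [-2.85, 2.85], [-0.5, 2.14], [-1.23, 1.37], [0.21, 2.46], [-1.02, 4.16], [0.16, 2.05], [-2.73, 2.73]. Speed limits (rad/s): [1.89, 1.89, 2.39, 2.39, 3.01, 3.01, 3.01].

INTERFACE

Orientations are given as a unit quaternion [w, x, y, z].
In Python, from workcell import r gives the robot as it stands. The module is installed in compiled form; this text tells all that it offers.
- The arm moves only by the tool play_rows, never from a script. Its argument "deltas" is a list of rows, each an object of numbers: "x", "y", "z": the shift along the world's x, y, z in mm; "wx", "wy", "wz": the turn, a rotation vector about the world's x, y, z in rad; "gripper": the closure, from 0 (fully open) to 1 (shut). In form: [{"x": .., "y": .., "z": .., "wx": .., "wy": .., "wz": .., "gripper": ..}, ...]. A call has 1 to 5 rows; each row shifts and turns the commanded pose from where the row before left it; what a row does not reach is not made up. A row lasts 1/12 s, in which the tool goes at most 41.7 mm and 7.16 degrees, less where a joint would pass 70% of its speed; a pose out of reach is approached as far as the arm can. A call is refused whole if a number of a shift passes 41.7 or a number of a turn 0.125, either way. A call with a gripper value outside its range is refused whole. The fingers move at their own pace and stop on an object; the grip force is fixed at half the most. Time passes only in rows, so rows that do not move let the fingers close. It gives the time, the measured TCP pose, the force and the opening at its end, in the units of the state.
- r.sense(): the state, without advancing time (a new reading comes with each control period).
- r.get_image(name): name is "scene" or "top" or "wrist"; returns (picture, depth): 384x512x3 uint8, blue, green, red; 384x512 float32, m along the optical axis (not along the pixel's ray), 0 where there is no reading.
- r.camera_params(name): a dict with "intrinsics" (3x3 intrinsics, pixels), "k1" (the pictures are not rectified: a ray, as slopes to the right and down, at radius r is drawn at 1 + k1 r^2 times it, then the intrinsics apply), "view" (4x4, takes a point from world to camera coordinates); the wrist camera has in their place "tool_from_camera" (4x4, takes a point from camera to tool coordinates, whose origin is the TCP and whose axes are the flange's). Camera axes: x right, y up, looking along -z (the intrinsics and any distortion apply to the point x, -y, -z); pixel columns grow to the right and rows downward; lengths in m; the calibration is good to about 2 mm. A picture is of the moment at which its call begins: read the wrist's pose just before it. camera_params takes no time and is no camera call.
- r.sign_off(): hands the job in, once; it reports no verdict.
The state is a dict: "time_s": time; "joint_positions": joint angles; "qvel": joint speeds; "joint_efforts": joint torques, N m; "tool_pos": TCP position; "orientation": TCP orientation; "wrist_force": force on the tool from outside, world axes, zero at the start; "moment": the same for the moment, N m; "grip_width": finger opening in m.
Only numpy, scipy, OpenCV 4.12 (cv2) and the standard library are available. Lean on these libraries where they do the work, as an engineer would, in place of code of your own. Each camera call takes 0.05 s, during which the arm holds its last target.

## Working session

There is one attempt and no reset: what is moved stays moved. The work goes in short steps, Python scripts to look and compute and a tool call to move; the robot and the scene stay as the last step left them, time stands still between calls to the robot, and variables do not carry over. Pictures are saved under pics/ and viewed, and the job is handed in when it is done.

Besides the shell and the picture viewer there is one more tool, called after "Call:" as a command line: name --argument value ..., lists and objects as JSON in quotes. play_rows: Moves the arm, as the interface text tells. Its arguments: {"type":"object","properties":{"deltas":{"type":"array"}},"required":["deltas"]}

```bash
ls; mkdir -p pics
python3 - <<'E'
from workcell import r
import cv2, numpy as np
print(r.sense())
for n in ("scene","top","wrist"):
    im,d=r.get_image(n)
    cv2.imwrite(f"pics/{n}0.png",im); np.save(f"pics/{n}0.npy",d)
    print(n,r.camera_params(n))
E
```

```text
pics
{'time_s': 0.0, 'joint_positions': array([-1.36150315,  0.42676223,  0.07385193,  1.60661537, -0.03407312,
        1.11080853, -0.06707956]), 'qvel': array([ 2.89929507e-04, -1.90675472e-03, -1.81705226e-04,  1.07051506e-03,
        4.72865159e-04,  1.09963768e-03, -2.15226107e-05]), 'joint_efforts': array([-7.07405725e-04, -9.35840964e+01,  3.66649322e+00, -4.54157889e+01,
       -4.88616654e-02,  2.06992723e-02,  1.41267619e-04]), 'tool_pos': array([0.23690365, 0.63158003, 0.20475181]), 'orientation': array([-5.68360318e-05,  1.78436071e-01,  9.83951281e-01, -6.64767580e-04]), 'wrist_force': array([-0.1484612 , -0.3738128 ,  0.14888229]), 'moment': array([-0.04074559, -0.01769376, -0.0024684 ]), 'grip_width': 0.09394014376259388}
scene {'intrinsics': array([[382.09338821,   0.        , 251.98139059],
       [  0.        , 382.09338821, 189.58427094],
       [  0.        ,   0.        ,   1.        ]]), 'k1': -0.07035827890104583, 'view': array([[ 0.51847727, -0.85506234, -0.00705117, -0.31768118],
       [ 0.65142967,  0.38963362,  0.65101846, -0.42981031],
       [-0.55391399
[... 425 characters left out ...]
58500308],
       [-0.04369979,  0.00264707,  0.9990412 , -1.06510538],
       [ 0.        ,  0.        ,  0.        ,  1.        ]])}
wrist {'intrinsics': array([[328.43446493,   0.        , 257.8755384 ],
       [  0.        , 328.43446493, 191.23981276],
       [  0.        ,   0.        ,   1.        ]]), 'k1': -0.08140793263594981, 'tool_from_camera': array([[ 1.15453805e-04,  9.64184128e-01,  2.65233771e-01,
         7.67147056e-02],
       [ 9.99999988e-01, -8.39479127e-05, -1.30121282e-04,
        -5.57057521e-04],
       [-1.03195053e-04,  2.65233782e-01, -9.64184127e-01,
        -1.79384980e-01],
       [ 0.00000000e+00,  0.00000000e+00,  0.00000000e+00,
         1.00000000e+00]])}
```

View pics/top0.png

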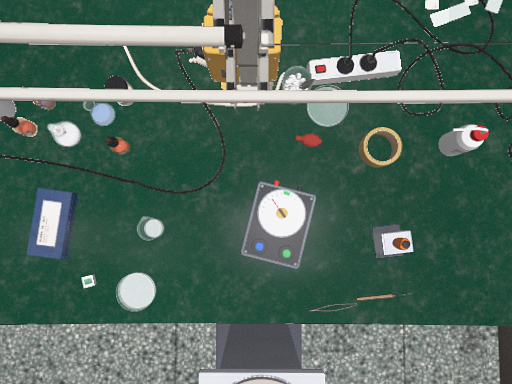

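View pics/scene0.png

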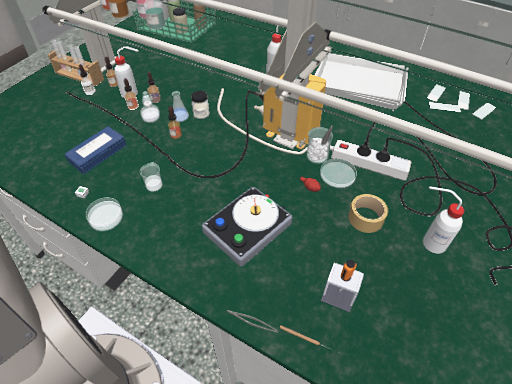

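View pics/wrist0.png

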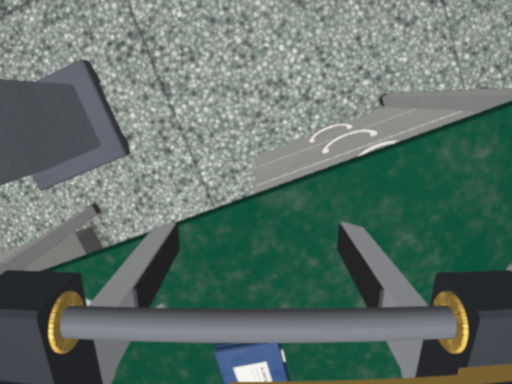

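```bash
cat > h.py <<'E'
import numpy as np, cv2
from workcell import r
from scipy.spatial.transform import Rotation as R
def Rq(q): return R.from_quat([q[1],q[2],q[3],q[0]]).as_matrix()
def cam(name,s=None):
    p=r.camera_params(name)
    if name=="wrist":
        T=np.eye(4);T[:3,:3]=Rq(s["orientation"]);T[:3,3]=s["tool_pos"]
        C=T@p["tool_from_camera"]
    else: C=np.linalg.inv(p["view"])
    return p["intrinsics"],p["k1"],C
def pix2world(name,u,v,z,s=None):
    K,k1,C=cam(name,s)
    xd,yd=(u-K[0,2])/K[0,0],(v-K[1,2])/K[1,1]
    x,y=xd,yd
    for _ in range(30):
        f=1+k1*(x*x+y*y); x,y=xd/f,yd/f
    d=C[:3,:3]@np.array([x,-y,-1.]); o=C[:3,3]
    return o+d*(z-o[2])/d[2]
def world2pix(name,P,s=None):
    K,k1,C=cam(name,s)
    p=np.linalg.inv(C)@np.append(P,1); x,y=p[0]/-p[2],-p[1]/-p[2]
    f=1+k1*(x*x+y*y); return K[0,0]*x*f+K[0,2],K[1,1]*y*f+K[1,2]
E
python3 - <<'E'
import cv2
im=cv2.imread("pics/top0.png")
c=im[170:280,230:330]; cv2.imwrite("pics/c1.png",cv2.resize(c,None,fx=5,fy=5,interpolation=cv2.INTER_CUBIC))
c=im[215:265,365:425]; cv2.imwrite("pics/c2.png",cv2.resize(c,None,fx=10,fy=10,interpolation=cv2.INTER_CUBIC))
im=cv2.imread("pics/scene0.png")
c=im[250:315,310:375]; cv2.imwrite("pics/c3.png",cv2.resize(c,None,fx=8,fy=8,interpolation=cv2.INTER_CUBIC))
E
```

```text
(no output)
```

View pics/c1.png

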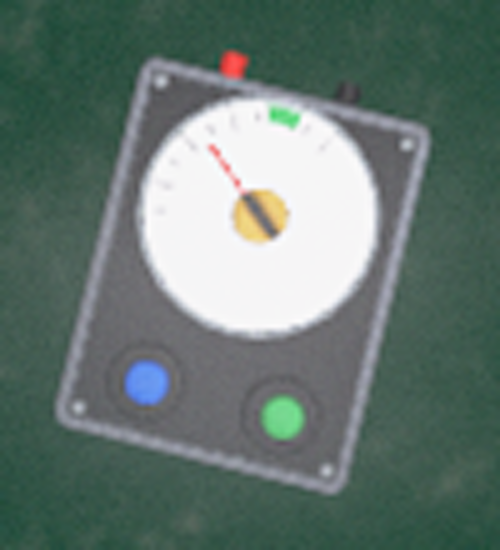

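View pics/c2.png

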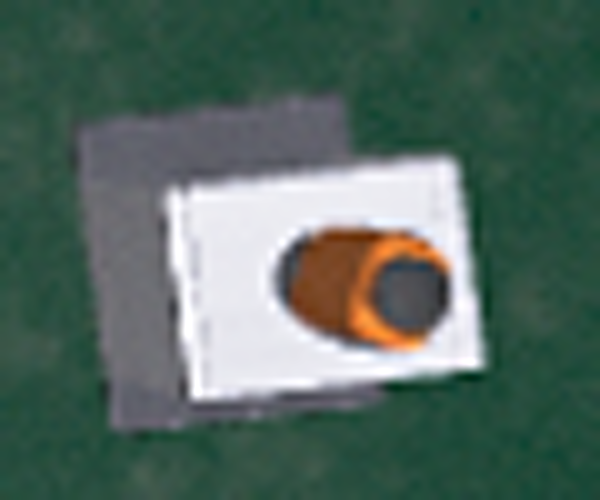

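View pics/c3.png

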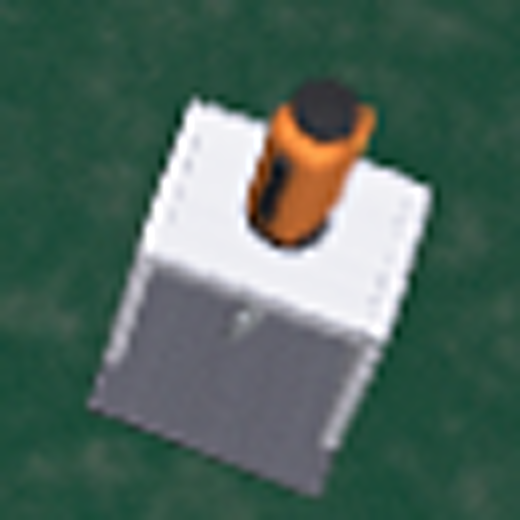

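Run:
```python
from h import *
def c1(a,b): return (a+.5)/5-.5+230,(b+.5)/5-.5+170
def c2(a,b): return (a+.5)/10-.5+365,(b+.5)/10-.5+215
for n,p,z in [("screw",(261,215),.063),("needle tip",(211,146),.054),("band",(285,117),.05),("blue",(146,383),.067),("green",(283,417),.067),
 ("c TL",(150,60),.045),("c TR",(428,130),.045),("c BR",(338,490),.045),("c BL",(60,422),.045),("dialL",(140,215),.05),("dialR",(378,215),.05),("dialT",(259,97),.05),("dialB",(259,337),.05)]:
    print(n,pix2world("top",*c1(*p),z))
P=[]
for p in [(165,185),(460,157),(487,370),(197,400)]:
    P.append(pix2world("top",*c2(*p),.075)); print(P[-1])
print("plate c",np.mean(P,0),"cap",pix2world("top",*c2(410,295),.136))
print(np.degrees(np.arctan2(*(P[0]-P[1])[[1,0]])),np.degrees(np.arctan2(*(P[0]-P[3])[[1,0]])))
```

```text
screw [ 0.54988445 -0.04808969  0.063     ]
needle tip [ 0.58389383 -0.02406655  0.054     ]
band [ 0.59851564 -0.06081809  0.05      ]
blue [0.46851497 0.00785211 0.067     ]
green [ 0.45233741 -0.0583678   0.067     ]
c TL [0.62705723 0.00595048 0.045     ]
c TR [ 0.59250029 -0.13216678  0.045     ]
c BR [ 0.41485867 -0.08701529  0.045     ]
c BL [0.44779957 0.05003644 0.045     ]
dialL [0.54989537 0.01080218 0.05      ]
dialR [ 0.55018327 -0.10663815  0.05      ]
dialT [ 0.60839834 -0.04796393  0.05      ]
dialB [ 0.49002383 -0.04789143  0.05      ]
[ 0.50146925 -0.28475439  0.075     ]
[ 0.50847024 -0.35477021  0.075     ]
[ 0.45786868 -0.36026214  0.075     ]
[ 0.45033532 -0.29163499  0.075     ]
plate c [ 0.47953587 -0.32285543  0.075     ] cap [ 0.4793049  -0.32075254  0.136     ]
95.71011299140041 7.663705198988883
```

Call:
play_rows --deltas '[{"x":30,"y":-27,"z":10,"wz":-0.09},{"x":30,"y":-27,"z":10,"wz":-0.09},{"x":30,"y":-27,"z":10,"wz":-0.09},{"x":30,"y":-27,"z":10,"wz":-0.09},{"x":30,"y":-27,"z":10,"wz":-0.09}]'

```text
validation failed for argument at $.de...
```

Call:
play_rows --deltas '[{"x":30,"y":-27,"wz":-0.09},{"x":30,"y":-27,"wz":-0.09},{"x":30,"y":-27,"wz":-0.09},{"x":10,"y":-38,"wz":-0.09},{"x":10,"y":-38,"wz":-0.09}]'

```text
validation failed for argument at $.de...
```

Call:
play_rows --deltas '[{"x":10,"y":-38,"wz":-0.09},{"x":10,"y":-38,"wz":-0.09},{"x":10,"y":-38,"wz":-0.09},{"x":10,"y":-38,"wz":-0.09},{"x":10,"y":-38,"wz":-0.09}]'

```text
validation failed for argument at $.de...
```

Call:
play_rows --deltas '[{"x":10,"y":-38,"wz":-0.09},{"x":0,"y":-38,"wz":-0.09},{"x":0,"y":-38,"wz":-0.09},{"x":0,"y":-38,"wz":-0.09},{"x":-8,"y":-38,"wz":-0.09}]'

```text
validation failed for argument at $.de...
```

Call:
play_rows --deltas '[{"x":30,"y":-27,"z":10,"wx":0,"wy":0,"wz":-0.09,"gripper":0},{"x":30,"y":-27,"z":10,"wx":0,"wy":0,"wz":-0.09,"gripper":0},{"x":30,"y":-27,"z":10,"wx":0,"wy":0,"wz":-0.09,"gripper":0},{"x":30,"y":-27,"z":10,"wx":0,"wy":0,"wz":-0.09,"gripper":0},{"x":30,"y":-27,"z":10,"wx":0,"wy":0,"wz":-0.09,"gripper":0}]'

```text
time_s: 0.57
tool_pos: [0.3881, 0.4953, 0.2558]
orientation: [-0.0, 0.395, 0.918, -0.0]
wrist_force: [0.7, 0.2, -1.4]
grip_width: 0.094
```

Call:
play_rows --deltas '[{"x":28,"y":-30,"z":0,"wx":0,"wy":0,"wz":-0.09,"gripper":0},{"x":28,"y":-30,"z":0,"wx":0,"wy":0,"wz":-0.09,"gripper":0},{"x":28,"y":-30,"z":0,"wx":0,"wy":0,"wz":-0.09,"gripper":0},{"x":10,"y":-38,"z":0,"wx":0,"wy":0,"wz":-0.09,"gripper":0},{"x":10,"y":-38,"z":0,"wx":0,"wy":0,"wz":-0.09,"gripper":0}]'

```text
time_s: 0.98
tool_pos: [0.492, 0.3289, 0.255]
orientation: [0.0, 0.591, 0.807, -0.0]
wrist_force: [0.4, 0.0, -0.3]
grip_width: 0.0937
```

Call:
play_rows --deltas '[{"x":8,"y":-38,"z":0,"wx":0,"wy":0,"wz":-0.09,"gripper":0},{"x":8,"y":-38,"z":0,"wx":0,"wy":0,"wz":-0.09,"gripper":0},{"x":5,"y":-38,"z":0,"wx":0,"wy":0,"wz":-0.09,"gripper":0},{"x":0,"y":-38,"z":0,"wx":0,"wy":0,"wz":-0.09,"gripper":0},{"x":0,"y":-38,"z":0,"wx":0,"wy":0,"wz":-0.09,"gripper":0}]'

```text
time_s: 1.4
tool_pos: [0.5118, 0.139, 0.2553]
orientation: [-0.0, 0.756, 0.655, -0.0]
wrist_force: [1.7, 0.1, 0.1]
grip_width: 0.0942
```

Call:
play_rows --deltas '[{"x":0,"y":-38,"z":0,"wx":0,"wy":0,"wz":-0.09,"gripper":0},{"x":0,"y":-38,"z":0,"wx":0,"wy":0,"wz":-0.09,"gripper":0},{"x":0,"y":-38,"z":0,"wx":0,"wy":0,"wz":-0.09,"gripper":0},{"x":0,"y":-38,"z":0,"wx":0,"wy":0,"wz":-0.09,"gripper":0},{"x":0,"y":-38,"z":0,"wx":0,"wy":0,"wz":-0.09,"gripper":0}]'

```text
time_s: 1.82
tool_pos: [0.5115, -0.0508, 0.2556]
orientation: [-0.0, 0.883, 0.47, 0.0]
wrist_force: [1.2, 0.9, 0.1]
grip_width: 0.0937
```

```bash
cat > snap.py <<'E'
import sys,pickle
from h import *
n=sys.argv[1]; s=r.sense(); im,d=r.get_image("wrist")
cv2.imwrite(f"pics/{n}.png",im); pickle.dump(s,open(f"pics/{n}.pkl","wb")); np.save(f"pics/{n}.npy",d)
print(s["tool_pos"],s["orientation"],s["joint_positions"].round(2))
E
python3 snap.py w1
```

```text
[ 0.51150133 -0.05079842  0.25556357] [-2.00983172e-04  8.82707672e-01  4.69922416e-01  2.18755370e-04] [-0.68  0.12  0.73  1.93 -0.09  1.12 -0.51]
```

View pics/w1.png

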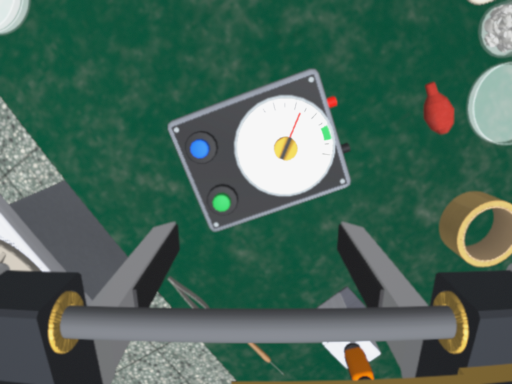

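Call:
play_rows --deltas '[{"x":-5,"y":-40,"z":0,"wx":0,"wy":0,"wz":-0.12,"gripper":0},{"x":-5,"y":-40,"z":0,"wx":0,"wy":0,"wz":-0.12,"gripper":0},{"x":-5,"y":-40,"z":0,"wx":0,"wy":0,"wz":-0.12,"gripper":0},{"x":-5,"y":-40,"z":0,"wx":0,"wy":0,"wz":-0.12,"gripper":0},{"x":-5,"y":-40,"z":0,"wx":0,"wy":0,"wz":-0.12,"gripper":0}]'

```text
time_s: 2.28
tool_pos: [0.4865, -0.2506, 0.2557]
orientation: [-0.0, 0.982, 0.188, 0.0]
wrist_force: [0.8, 0.1, 0.5]
grip_width: 0.094
```

Call:
play_rows --deltas '[{"x":-5,"y":-35,"z":0,"wx":0,"wy":0,"wz":-0.12,"gripper":0},{"x":-3,"y":-35,"z":0,"wx":0,"wy":0,"wz":-0.12,"gripper":0}]'

```text
time_s: 2.45
tool_pos: [0.4782, -0.3208, 0.2556]
orientation: [-0.0, 0.998, 0.068, 0.0]
wrist_force: [0.1, 1.6, 0.9]
grip_width: 0.0938
```

```bash
python3 snap.py w2
```

```text
[ 0.47819426 -0.320848    0.25556714] [-9.65830712e-05  9.97666124e-01  6.82805995e-02  2.36497282e-04] [-0.29  0.32  0.98  1.81 -0.29  1.16 -0.66]
```

View pics/w2.png

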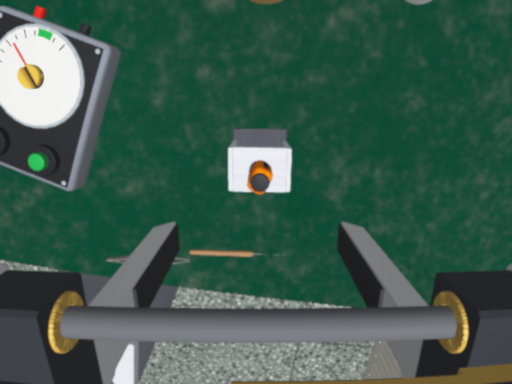

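Run:
```python
import cv2
from h import *
im=cv2.imread("pics/w2.png")
cv2.imwrite("pics/c4.png",cv2.resize(im[120:205,215:305],None,fx=6,fy=6,interpolation=cv2.INTER_CUBIC))
im=cv2.imread("pics/w1.png")
cv2.imwrite("pics/c5.png",cv2.resize(im[85:210,160:350],None,fx=4,fy=4,interpolation=cv2.INTER_CUBIC))
```

```text
(no output)
```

View pics/c4.png

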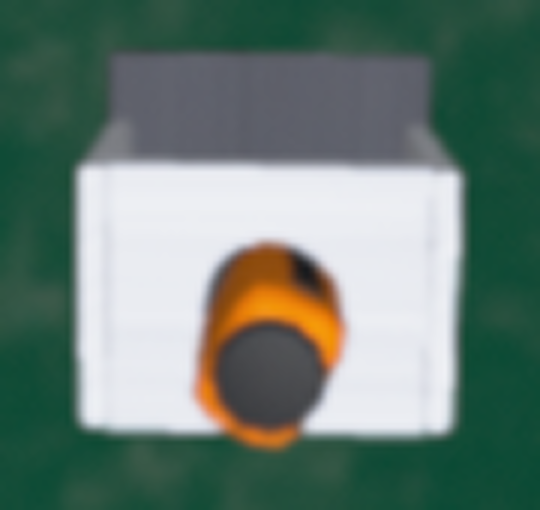

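View pics/c5.png

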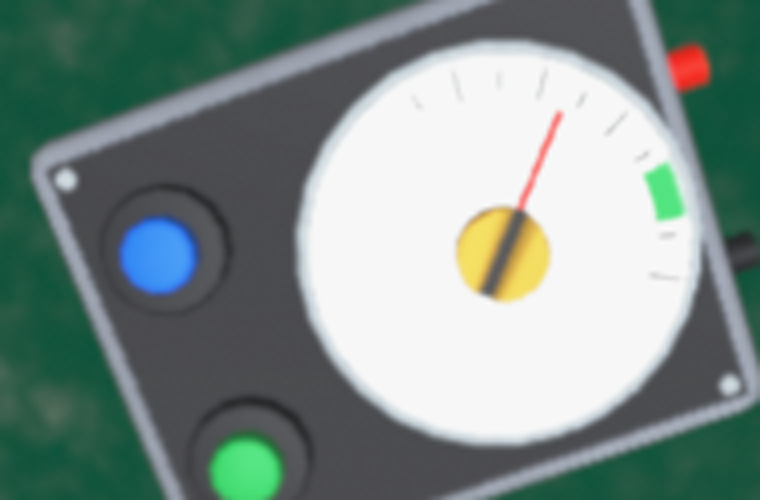

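Call:
play_rows --deltas '[{"x":-25,"y":0,"z":-20,"wx":0,"wy":0,"wz":0,"gripper":0},{"x":-25,"y":0,"z":-30,"wx":0,"wy":0,"wz":0,"gripper":0},{"x":-20,"y":0,"z":-30,"wx":0,"wy":0,"wz":0,"gripper":0},{"x":0,"y":0,"z":0,"wx":0,"wy":0,"wz":0,"gripper":0}]'

```text
time_s: 2.83
tool_pos: [0.4034, -0.3174, 0.1712]
orientation: [-0.002, 0.998, 0.07, -0.003]
wrist_force: [-1.6, 0.2, -0.1]
grip_width: 0.0939
```

```bash
python3 snap.py w3
python3 - <<'E'
import cv2
im=cv2.imread("pics/w3.png")
cv2.imwrite("pics/c6.png",cv2.resize(im[20:200,170:350],None,fx=3.2,fy=3.2,interpolation=cv2.INTER_CUBIC))
E
```

```text
[ 0.40337471 -0.31744492  0.17117653] [-0.00205551  0.99754179  0.06999138 -0.00271377] [-0.26  0.3   0.97  2.03 -0.3   0.96 -0.57]
```

View pics/c6.png

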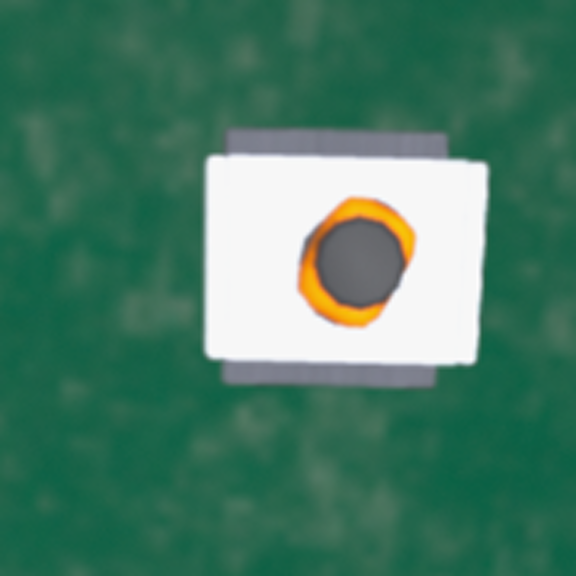

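Run:
```python
from h import *
import pickle
s=pickle.load(open("pics/w3.pkl","rb")); im=cv2.imread("pics/w3.png")
big=cv2.resize(im,None,fx=4,fy=4,interpolation=cv2.INTER_CUBIC)
roi=np.zeros(big.shape[:2],np.uint8); roi[4*70:4*130,4*250:4*310]=255
hsv=cv2.cvtColor(big,cv2.COLOR_BGR2HSV)
white=(big.min(2)>185)
m=((~white)&(roi>0)).astype(np.uint8)*255
m=cv2.morphologyEx(m,cv2.MORPH_OPEN,np.ones((5,5),np.uint8))
cs,_=cv2.findContours(m,cv2.RETR_EXTERNAL,cv2.CHAIN_APPROX_NONE)
c=max(cs,key=cv2.contourArea)[:,0,:]
W=np.array([pix2world("wrist",(u+.5)/4-.5,(v+.5)/4-.5,.131,s)[:2] for u,v in c])
for a in range(0,180,10):
    d=np.array([np.cos(np.radians(a)),np.sin(np.radians(a))]);p=W@d; print(a,round(1000*np.ptp(p),1),end="; ")
print(cv2.minAreaRect((W*1000).astype(np.float32)))
# cap
g=((hsv[...,1]<70)&(big.max(2)<130)&(roi>0)).astype(np.uint8)*255
g=cv2.morphologyEx(g,cv2.MORPH_OPEN,np.ones((9,9),np.uint8))
cs,_=cv2.findContours(g,cv2.RETR_EXTERNAL,cv2.CHAIN_APPROX_NONE);c=max(cs,key=cv2.contourArea)
(u,v),rad=cv2.minEnclosingCircle(c);print(u/4,v/4,rad/4,pix2world("wrist",u/4,v/4,.136,s))
o=big.copy();cv2.drawContours(o,[c],-1,(255,0,0),1);cv2.drawContours(o,[max(cv2.findContours(m,0,1)[0],key=cv2.contourArea)],-1,(0,255,0),1)
cv2.imwrite("pics/c7.png",cv2.resize(o[280:520,1000:1240],None,fx=2,fy=2))
# plate corners c6
P=[pix2world("wrist",(a+.5)/3.2-.5+170,(b+.5)/3.2-.5+20,.075,s) for a,b in [(206,155),(488,163),(475,364),(206,360)]]
print(P,np.mean(P,0))
```

```text
0 25.9; 10 25.9; 20 25.9; 30 25.2; 40 23.8; 50 22.2; 60 21.5; 70 21.3; 80 21.9; 90 22.7; 100 24.0; 110 25.4; 120 26.1; 130 26.1; 140 25.8; 150 25.8; 160 25.8; 170 26.0; ((481.9402770996094, -321.3010559082031), (21.202991485595703, 25.821142196655273), 65.24214935302734)
282.46990966796875 102.11516571044922 13.676263809204102 [ 0.48151819 -0.32265624  0.136     ]
[array([ 0.50253413, -0.28451797,  0.075     ]), array([ 0.51069699, -0.35439751,  0.075     ]), array([ 0.46095614, -0.3602041 ,  0.075     ]), array([ 0.45206161, -0.29080734,  0.075     ])] [ 0.48156222 -0.32248173  0.075     ]
```

View pics/c7.png

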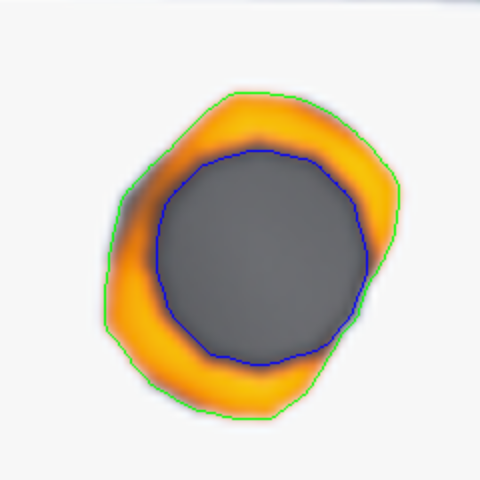

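Call:
play_rows --deltas '[{"x":15.5,"y":-1,"z":0,"wx":0,"wy":0,"wz":-0.115,"gripper":0},{"x":15.5,"y":-1,"z":0,"wx":0,"wy":0,"wz":-0.115,"gripper":0},{"x":15.5,"y":-1,"z":0,"wx":0,"wy":0,"wz":-0.115,"gripper":0},{"x":15.5,"y":-1,"z":0,"wx":0,"wy":0,"wz":-0.115,"gripper":0},{"x":15.5,"y":-0.5,"z":0,"wx":0,"wy":0,"wz":-0.115,"gripper":0}]'

```text
time_s: 3.3
tool_pos: [0.4889, -0.3234, 0.1764]
orientation: [0.0, 0.976, -0.216, 0.001]
wrist_force: [0.5, -0.8, -0.2]
grip_width: 0.094
```

```bash
cat > st.py <<'E'
from h import *
s=r.sense(); M=Rq(s["orientation"])
print("t",round(s["time_s"],2),"p",(s["tool_pos"]*1000).round(1),"jawyaw",np.degrees(np.arctan2(M[1,1],M[0,1])).round(2),"z",M[:,2].round(4),"F",s["wrist_force"].round(1),"Mz",s["moment"].round(2),"w",round(s["grip_width"]*1000,1),"j",s["joint_positions"].round(2))
# rotvec to make vertical
z=M[:,2]; print("tilt fix wx,wy", np.cross(z,[0,0,-1]).round(4))
E
python3 st.py
```

```text
t 3.3 p [ 488.9 -323.4  176.4] jawyaw -114.99 z [ 1.3e-03 -5.0e-04 -1.0e+00] F [ 0.5 -0.8 -0.2] Mz [-0.01  0.17 -0.05] w 94.0 j [-0.3   0.49  1.04  1.88 -0.49  1.05 -1.06]
tilt fix wx,wy [0.0005 0.0013 0.    ]
```

Call:
play_rows --deltas '[{"x":-4,"y":1,"z":-10,"wx":0,"wy":0,"wz":0,"gripper":0},{"x":0,"y":0,"z":-5,"wx":0,"wy":0,"wz":0,"gripper":0},{"x":0,"y":0,"z":0,"wx":0,"wy":0,"wz":0,"gripper":0}]'

```text
time_s: 3.55
tool_pos: [0.4823, -0.322, 0.1598]
orientation: [-0.0, 0.977, -0.213, -0.001]
wrist_force: [-0.3, 0.5, -0.3]
grip_width: 0.0935
```

```bash
python3 st.py
```

```text
t 3.55 p [ 482.3 -322.   159.8] jawyaw -114.63 z [-1.2e-03  4.0e-04 -1.0e+00] F [-0.3  0.5 -0.3] Mz [ 0.01  0.15 -0.01] w 93.5 j [-0.29  0.5   1.03  1.91 -0.51  1.02 -1.03]
tilt fix wx,wy [-0.0004 -0.0012 -0.    ]
```

Call:
play_rows --deltas '[{"x":-1,"y":0,"z":-25,"wx":0,"wy":0,"wz":0,"gripper":0},{"x":0,"y":0,"z":-25,"wx":0,"wy":0,"wz":0,"gripper":0},{"x":0,"y":0,"z":-19,"wx":0,"wy":0,"wz":0,"gripper":0},{"x":0,"y":0,"z":0,"wx":0,"wy":0,"wz":0,"gripper":0.5},{"x":0,"y":0,"z":0,"wx":0,"wy":0,"wz":0,"gripper":1}]'

```text
time_s: 3.97
tool_pos: [0.4811, -0.3227, 0.0919]
orientation: [-0.0, 0.977, -0.214, -0.0]
wrist_force: [-0.2, 0.3, 0.9]
grip_width: 0.0839
```

Call:
play_rows --deltas '[{"x":0,"y":0,"z":0,"wx":0,"wy":0,"wz":0,"gripper":1},{"x":0,"y":0,"z":0,"wx":0,"wy":0,"wz":0,"gripper":1},{"x":0,"y":0,"z":0,"wx":0,"wy":0,"wz":0,"gripper":1},{"x":0,"y":0,"z":0,"wx":0,"wy":0,"wz":0,"gripper":1},{"x":0,"y":0,"z":0,"wx":0,"wy":0,"wz":0,"gripper":1}]'

```text
time_s: 4.38
tool_pos: [0.4818, -0.3225, 0.0919]
orientation: [-0.0, 0.977, -0.214, 0.0]
wrist_force: [-0.3, 0.5, -0.0]
grip_width: 0.0506
```

```bash
python3 st.py; python3 snap.py w4
```

```text
t 4.38 p [ 481.8 -322.5   91.9] jawyaw -114.75 z [ 7.e-04 -0.e+00 -1.e+00] F [-0.3  0.5 -0. ] Mz [0.05 0.12 0.06] w 50.6 j [-0.21  0.58  0.94  1.96 -0.6   0.9  -0.97]
tilt fix wx,wy [0.     0.0007 0.    ]
[ 0.48178045 -0.32251505  0.09193255] [-5.77650291e-05  9.76766769e-01 -2.14304801e-01  3.57009949e-04] [-0.21  0.58  0.94  1.96 -0.6   0.9  -0.97]
```

View pics/w4.png

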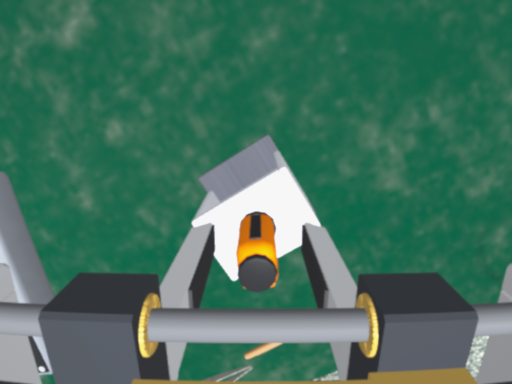

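Call:
play_rows --deltas '[{"x":0,"y":0,"z":0,"wx":0,"wy":0,"wz":0,"gripper":1},{"x":0,"y":0,"z":0,"wx":0,"wy":0,"wz":0,"gripper":1},{"x":0,"y":0,"z":0,"wx":0,"wy":0,"wz":0,"gripper":1},{"x":0,"y":0,"z":0,"wx":0,"wy":0,"wz":0,"gripper":1},{"x":0,"y":0,"z":0,"wx":0,"wy":0,"wz":0,"gripper":1}]'

```text
time_s: 4.85
tool_pos: [0.4815, -0.3225, 0.0914]
orientation: [-0.0, 0.977, -0.214, -0.0]
wrist_force: [-0.1, -0.6, -0.9]
grip_width: 0.0198
```

Call:
play_rows --deltas '[{"x":0,"y":0,"z":0,"wx":0,"wy":0,"wz":0,"gripper":1},{"x":0,"y":0,"z":0,"wx":0,"wy":0,"wz":0,"gripper":1},{"x":0,"y":0,"z":0,"wx":0,"wy":0,"wz":0,"gripper":1}]'

```text
time_s: 5.1
tool_pos: [0.4815, -0.3225, 0.0914]
orientation: [-0.0, 0.977, -0.214, -0.0]
wrist_force: [0.8, -0.2, 1.0]
grip_width: 0.02
```

```bash
python3 st.py; python3 snap.py w5
```

```text
t 5.1 p [ 481.5 -322.5   91.4] jawyaw -114.77 z [-0.  0. -1.] F [ 0.8 -0.2  1. ] Mz [-0.03  0.15  0.01] w 20.0 j [-0.21  0.58  0.94  1.96 -0.6   0.9  -0.97]
tilt fix wx,wy [-0. -0. -0.]
[ 0.48150644 -0.32253343  0.09144419] [-1.16944254e-05  9.76736181e-01 -2.14444473e-01 -1.47267285e-05] [-0.21  0.58  0.94  1.96 -0.6   0.9  -0.97]
```

View pics/w5.png

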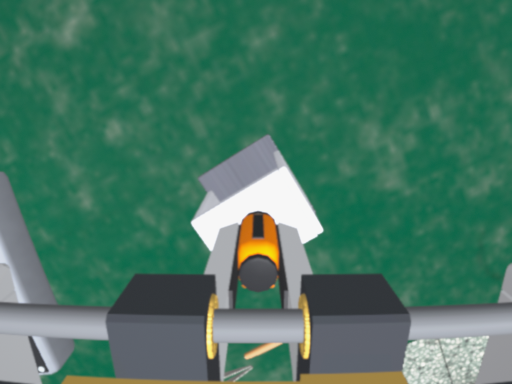

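Run:
```python
from h import *
import pickle
s5=pickle.load(open("pics/w5.pkl","rb")); s1=pickle.load(open("pics/w1.pkl","rb"));s2=pickle.load(open("pics/w2.pkl","rb"))
P=pix2world("wrist",258,273,.136,s5); print("cap",P,"tool coords",Rq(s5["orientation"]).T@(P-s5["tool_pos"]))
q=lambda a,b:((a+.5)/4-.5+160,(b+.5)/4-.5+85)
S=pix2world("wrist",*q(503,254),.063,s1)
print("screw",S)
A=pix2world("wrist",*q(523,211),.060,s1);B=pix2world("wrist",*q(486,294),.060,s1);T=pix2world("wrist",*q(560,112),.054,s1)
print("slot ends",A,B,(A+B)/2,np.degrees(np.arctan2(*(A-B)[[1,0]])),"needle",np.degrees(np.arctan2(*(T-S)[[1,0]])), T)
G=pix2world("wrist",*q(665,192),.05,s1);print("band",np.degrees(np.arctan2(*(G-S)[[1,0]])))
for n,p in (("blue",(159,256)),("green",(246,470))): print(n,pix2world("wrist",*q(*p),.067,s1))
```

```text
cap [ 0.48260334 -0.32367796  0.136     ] tool coords [ 0.00147396  0.00057902 -0.04455587]
screw [ 0.55244455 -0.04672463  0.063     ]
slot ends [ 0.56378852 -0.04006094  0.06      ] [ 0.54208503 -0.05420761  0.06      ] [ 0.55293677 -0.04713427  0.06      ] 33.09693571135889 needle 33.71180591771267 [ 0.58778611 -0.02314421  0.054     ]
band -14.96484645486244
blue [0.47191504 0.00755614 0.067     ]
green [ 0.45561853 -0.05741826  0.067     ]
```

Call:
play_rows --deltas '[{"x":0,"y":0,"z":15,"wx":0,"wy":0,"wz":0,"gripper":1},{"x":0,"y":0,"z":25,"wx":0,"wy":0,"wz":0,"gripper":1},{"x":0,"y":0,"z":25,"wx":0,"wy":0,"wz":0,"gripper":1},{"x":0,"y":0,"z":25,"wx":0,"wy":0,"wz":0,"gripper":1},{"x":0,"y":0,"z":15,"wx":0,"wy":0,"wz":0,"gripper":1}]'

```text
time_s: 5.57
tool_pos: [0.4818, -0.3231, 0.1987]
orientation: [0.0, 0.977, -0.215, 0.001]
wrist_force: [1.5, 0.1, 0.7]
grip_width: 0.0201
```

Call:
play_rows --deltas '[{"x":4,"y":20,"z":0,"wx":0,"wy":0,"wz":0.08,"gripper":1},{"x":8,"y":30,"z":0,"wx":0,"wy":0,"wz":0.1,"gripper":1},{"x":8,"y":30,"z":0,"wx":0,"wy":0,"wz":0.1,"gripper":1},{"x":8,"y":30,"z":0,"wx":0,"wy":0,"wz":0.1,"gripper":1},{"x":8,"y":30,"z":0,"wx":0,"wy":0,"wz":0.1,"gripper":1}]'

```text
time_s: 5.98
tool_pos: [0.5176, -0.1811, 0.1965]
orientation: [-0.0, 1.0, 0.026, 0.0]
wrist_force: [1.1, -0.9, -0.9]
grip_width: 0.02
```

Call:
play_rows --deltas '[{"x":8,"y":30,"z":0,"wx":0,"wy":0,"wz":0.1,"gripper":1},{"x":8,"y":30,"z":0,"wx":0,"wy":0,"wz":0.1,"gripper":1},{"x":8,"y":30,"z":0,"wx":0,"wy":0,"wz":0.1,"gripper":1},{"x":6,"y":25,"z":0,"wx":0,"wy":0,"wz":0.1,"gripper":1},{"x":3,"y":15,"z":0,"wx":0,"wy":0,"wz":0.1,"gripper":1}]'

```text
time_s: 6.4
tool_pos: [0.5511, -0.0492, 0.1964]
orientation: [-0.0, 0.962, 0.274, 0.0]
wrist_force: [0.4, -0.3, -0.4]
grip_width: 0.0195
```

Call:
play_rows --deltas '[{"x":0,"y":5,"z":0,"wx":0,"wy":0,"wz":0.04,"gripper":1},{"x":0,"y":0,"z":0,"wx":0,"wy":0,"wz":0,"gripper":1}]'

```text
time_s: 6.57
tool_pos: [0.5507, -0.0459, 0.1964]
orientation: [-0.0, 0.956, 0.292, 0.0]
wrist_force: [-1.1, -0.3, -0.6]
grip_width: 0.0198
```

```bash
python3 st.py; python3 snap.py w6
```

```text
t 6.57 p [550.7 -45.9 196.4] jawyaw -56.06 z [-1.e-04  5.e-04 -1.e+00] F [-1.1 -0.3 -0.6] Mz [-0.07  0.2  -0.03] w 19.8 j [-0.72  0.31  0.84  1.93 -0.27  1.02 -0.74]
tilt fix wx,wy [-0.0005 -0.0001 -0.    ]
[ 0.55066484 -0.04586542  0.1963931 ] [-2.48099345e-04  9.56463730e-01  2.91851111e-01  1.56741259e-05] [-0.72  0.31  0.84  1.93 -0.27  1.02 -0.74]
```

View pics/w6.png

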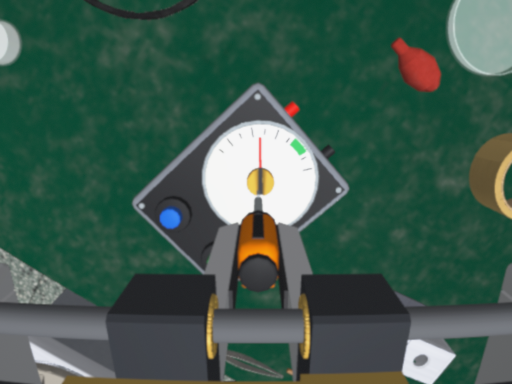

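Run:
```python
import cv2
im=cv2.imread("pics/w6.png")
cv2.imwrite("pics/c8.png",cv2.resize(im[125:245,205:315],None,fx=5,fy=5,interpolation=cv2.INTER_CUBIC))
```

```text
(no output)
```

View pics/c8.png

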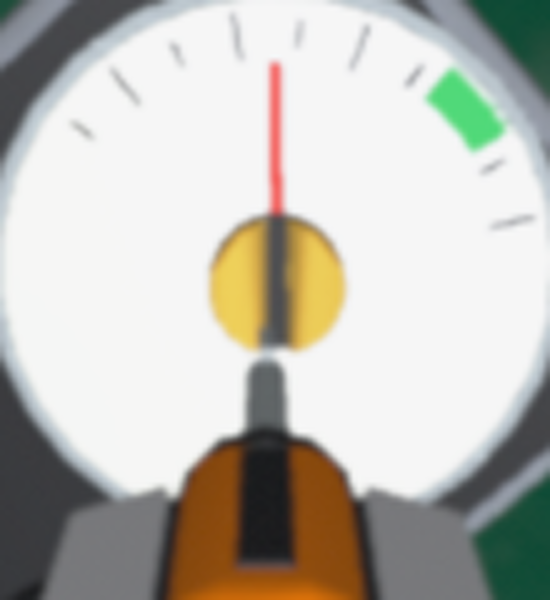

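Run:
```python
from h import *
import pickle
s=pickle.load(open("pics/w6.pkl","rb")); M=Rq(s["orientation"]);t=s["tool_pos"]
cr=lambda p:((p[0]-205+.5)*5-.5,(p[1]-125+.5)*5-.5)
for x0 in (-2,0,1.5,3): print(x0,cr(world2pix("wrist",t+M@np.array([(x0+5.5)/1000,0,.0864]),s)), cr(world2pix("wrist",t+M@np.array([x0/1000,0,-.0446]),s)))
q=lambda a,b:((a+.5)/5-.5+205,(b+.5)/5-.5+125)
f=lambda a,b,z: (1000*(M.T@(pix2world("wrist",*q(a,b),z,s)-t)))[:2].round(2)
print("head centre",f(277,283,.063),"L",f(209,283,.063),"R",f(345,283,.063),"T",f(277,214,.063),"B",f(277,352,.063),"needle tip",f(275,64,.054),"needle base",f(278,212,.054))
print("dial L,R..",f(0,255,.05))
print("blade upper edge",f(267,360,.110))
```

```text
-2 (np.float64(262.46717307553877), np.float64(335.1810211342769)) (np.float64(259.5284213688525), np.float64(769.5186696696155))
0 (np.float64(262.46104241914804), np.float64(323.67519550289455)) (np.float64(259.5033175858195), np.float64(750.3183269971059))
1.5 (np.float64(262.456449613454), np.float64(315.0168683479255)) (np.float64(259.4844644116206), np.float64(735.8098337093481))
3 (np.float64(262.45186143050756), np.float64(306.3337320914918)) (np.float64(259.46559074198103), np.float64(721.2082472831032))
head centre [1.14 2.75] L [  1.14 -10.57] R [ 1.15 16.07] T [14.89  2.72] B [-12.92   2.77] needle tip [42.87  2.34] needle base [13.52  2.98]
dial L,R.. [  3.87 -53.55]
blade upper edge [-0.84  0.76]
```

Run:
```python
import cv2
im=cv2.imread("pics/w6.png")
cv2.imwrite("pics/c9.png",cv2.resize(im[180:225,235:285],None,fx=12,fy=12,interpolation=cv2.INTER_LANCZOS4))
```

```text
(no output)
```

View pics/c9.png

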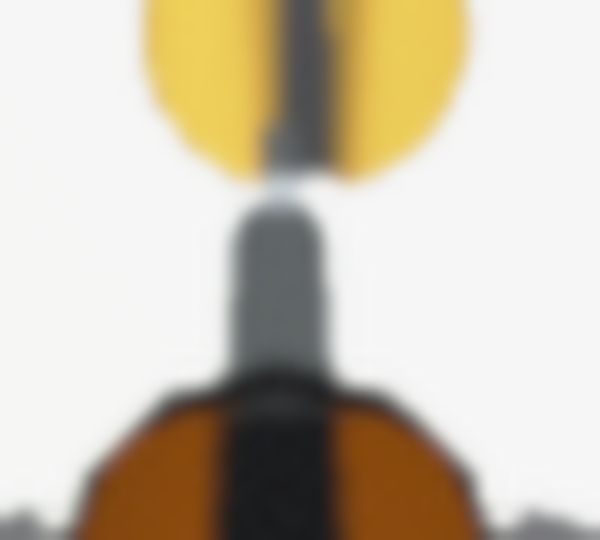

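Call:
play_rows --deltas '[{"x":1,"y":-0.3,"z":-13,"wx":0,"wy":0,"wz":0,"gripper":1},{"x":0.8,"y":-0.3,"z":-13,"wx":0,"wy":0,"wz":0,"gripper":1},{"x":0,"y":0,"z":-10,"wx":0,"wy":0,"wz":0.01,"gripper":1},{"x":0,"y":0,"z":0,"wx":0,"wy":0,"wz":0,"gripper":1}]'

```text
time_s: 6.95
tool_pos: [0.5508, -0.0487, 0.1578]
orientation: [-0.0, 0.956, 0.294, -0.002]
wrist_force: [-1.5, -0.2, -0.9]
grip_width: 0.02
```

```bash
python3 st.py; python3 snap.py w7;  python3 - <<'E'
import cv2
im=cv2.imread("pics/w7.png")
cv2.imwrite("pics/c10.png",cv2.resize(im[110:245,200:320],None,fx=5,fy=5,interpolation=cv2.INTER_LANCZOS4)[75:])
E
```

```text
t 6.95 p [550.8 -48.7 157.8] jawyaw -55.79 z [-3.6e-03 -9.0e-04 -1.0e+00] F [-1.5 -0.2 -0.9] Mz [-0.03  0.12 -0.  ] w 20.0 j [-0.67  0.36  0.81  1.96 -0.32  0.95 -0.68]
tilt fix wx,wy [ 0.0009 -0.0036  0.    ]
[ 0.55081744 -0.04869208  0.15775699] [-9.49703928e-05  9.55772947e-01  2.94099705e-01 -1.85172182e-03] [-0.67  0.36  0.81  1.96 -0.32  0.95 -0.68]
```

View pics/c10.png

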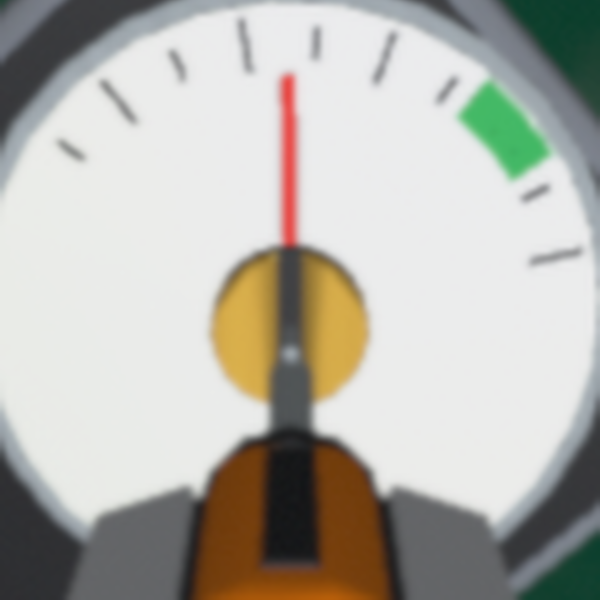

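```bash
python3 - <<'E'
from h import *
import pickle
s=pickle.load(open("pics/w7.pkl","rb")); M=Rq(s["orientation"]);t=s["tool_pos"]
q=lambda a,b:((a+.5)/5-.5+200,(b+75+.5)/5-.5+110)
f=lambda a,b,z: (1000*(M.T@(pix2world("wrist",*q(a,b),z,s)-t)))[:2].round(2)
print("head T,B,L,R",f(290,244,.063),f(290,405,.063),f(210,328,.063),f(369,328,.063),"c",f(290,326,.063),"dot",f(290,353,.09))
print("w6 dot z:")
E
python3 - <<'E'
import cv2
im=cv2.imread("pics/w7.png")
c=im[170:215,238:278].astype(float); c=((c-20)*2.2).clip(0,255).astype('uint8')
cv2.imwrite("pics/c11.png",cv2.resize(c,None,fx=13,fy=13,interpolation=cv2.INTER_LANCZOS4))
E
```

```text
head T,B,L,R [17.34  0.42] [-11.52   0.42] [  2.47 -13.42] [ 2.49 14.08] c [2.84 0.42] dot [5.75 0.44]
w6 dot z:
```

View pics/c11.png

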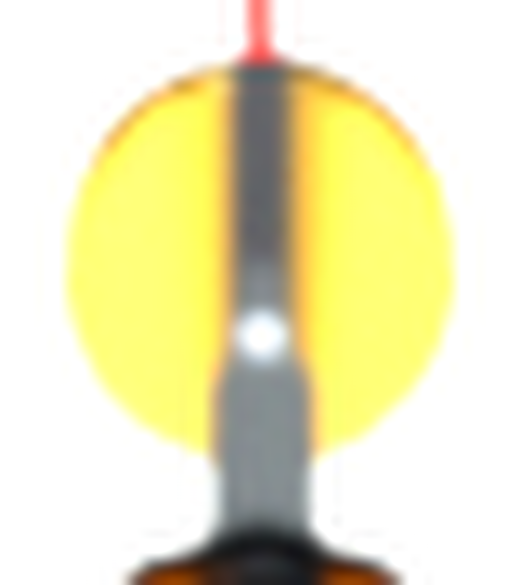

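Call:
play_rows --deltas '[{"x":2.9,"y":1.9,"z":0,"wx":0.001,"wy":-0.0036,"wz":0,"gripper":1},{"x":0,"y":0,"z":0,"wx":0,"wy":0,"wz":0,"gripper":1},{"x":0,"y":0,"z":0,"wx":0,"wy":0,"wz":0,"gripper":1}]'

```text
time_s: 7.25
tool_pos: [0.5556, -0.0462, 0.1609]
orientation: [0.0, 0.956, 0.294, 0.002]
wrist_force: [-0.1, -0.6, -1.5]
grip_width: 0.02
```

```bash
python3 st.py; python3 snap.py w8;  python3 - <<'E'
import cv2
im=cv2.imread("pics/w8.png")
c=im[160:210,234:282].astype(float); c=((c-20)*2.2).clip(0,255).astype('uint8')
cv2.imwrite("pics/c12.png",cv2.resize(c,None,fx=12,fy=12,interpolation=cv2.INTER_LANCZOS4))
E
```

```text
t 7.25 p [555.6 -46.2 160.9] jawyaw -55.76 z [ 0.0044  0.0011 -1.    ] F [-0.1 -0.6 -1.5] Mz [-0.06  0.13  0.01] w 20.0 j [-0.68  0.36  0.81  1.95 -0.32  0.95 -0.69]
tilt fix wx,wy [-0.0011  0.0044  0.    ]
[ 0.55564869 -0.04623507  0.16085593] [1.09076044e-04 9.55685092e-01 2.94382303e-01 2.24770054e-03] [-0.68  0.36  0.81  1.95 -0.32  0.95 -0.69]
```

View pics/c12.png

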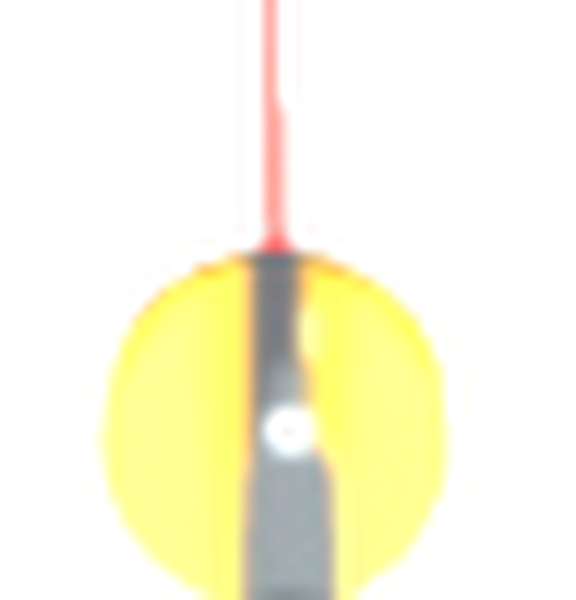

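Call:
play_rows --deltas '[{"x":0,"y":0,"z":0,"wx":0,"wy":0,"wz":0,"gripper":1},{"x":0,"y":0,"z":0,"wx":0,"wy":0,"wz":0,"gripper":1}]'

```text
time_s: 7.47
tool_pos: [0.5553, -0.0462, 0.1607]
orientation: [-0.0, 0.956, 0.294, 0.002]
wrist_force: [0.1, 0.5, -0.0]
grip_width: 0.0199
```

```bash
python3 st.py
```

```text
t 7.47 p [555.3 -46.2 160.7] jawyaw -55.75 z [ 0.004   0.0012 -1.    ] F [ 0.1  0.5 -0. ] Mz [ 0.01  0.16 -0.03] w 19.9 j [-0.68  0.36  0.81  1.96 -0.32  0.95 -0.69]
tilt fix wx,wy [-0.0012  0.004   0.    ]
```

Call:
play_rows --deltas '[{"x":0,"y":0,"z":0,"wx":0,"wy":0,"wz":0,"gripper":1},{"x":0,"y":0,"z":0,"wx":0,"wy":0,"wz":0,"gripper":1}]'

```text
time_s: 7.63
tool_pos: [0.5553, -0.0462, 0.1606]
orientation: [0.0, 0.956, 0.294, 0.002]
wrist_force: [-0.0, 0.1, -1.3]
grip_width: 0.0196
```

```bash
python3 st.py
```

```text
t 7.63 p [555.3 -46.2 160.6] jawyaw -55.75 z [ 0.0038  0.0011 -1.    ] F [-0.   0.1 -1.3] Mz [-0.02  0.17 -0.02] w 19.6 j [-0.68  0.36  0.81  1.96 -0.32  0.95 -0.69]
tilt fix wx,wy [-0.0011  0.0038  0.    ]
```

Call:
play_rows --deltas '[{"x":-1.4,"y":-0.1,"z":-3,"wx":-0.001,"wy":0.0038,"wz":0,"gripper":1},{"x":0,"y":0,"z":0,"wx":0,"wy":0,"wz":0,"gripper":1},{"x":0,"y":0,"z":0,"wx":0,"wy":0,"wz":0,"gripper":1},{"x":0,"y":0,"z":0,"wx":0,"wy":0,"wz":0,"gripper":1},{"x":0,"y":0,"z":0,"wx":0,"wy":0,"wz":0,"gripper":1}]'

```text
time_s: 8.05
tool_pos: [0.5539, -0.0463, 0.1575]
orientation: [-0.0, 0.956, 0.294, -0.0]
wrist_force: [-1.0, 0.3, -0.2]
grip_width: 0.0202
```

```bash
python3 st.py; python3 snap.py w9;  python3 - <<'E'
from h import *
import pickle
im=cv2.imread("pics/w9.png")
c=im[160:210,234:282].astype(float); c=((c-20)*2.2).clip(0,255).astype('uint8')
cv2.imwrite("pics/c13.png",cv2.resize(c,None,fx=12,fy=12,interpolation=cv2.INTER_LANCZOS4))
E
```

```text
t 8.05 p [553.9 -46.3 157.5] jawyaw -55.75 z [-2.e-04  1.e-04 -1.e+00] F [-1.   0.3 -0.2] Mz [-0.11  0.11 -0.02] w 20.2 j [-0.67  0.37  0.8   1.96 -0.32  0.95 -0.68]
tilt fix wx,wy [-0.0001 -0.0002 -0.    ]
[ 0.55386122 -0.04633965  0.15749299] [-5.60020059e-05  9.55674215e-01  2.94426200e-01 -6.61301992e-05] [-0.67  0.37  0.8   1.96 -0.32  0.95 -0.68]
```

View pics/c13.png

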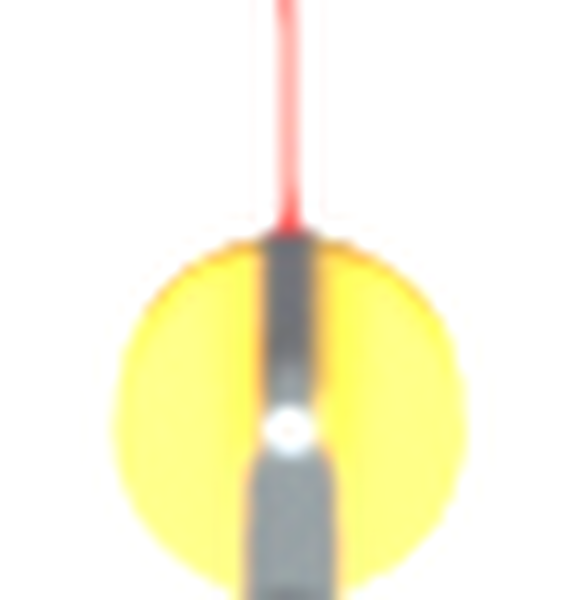

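Run:
```python
from h import *
import pickle
s=pickle.load(open("pics/w9.pkl","rb")); M=Rq(s["orientation"]);t=s["tool_pos"]
q=lambda a,b:((a+.5)/12-.5+234,(b+.5)/12-.5+160)
f=lambda a,b,z: (1000*(M.T@(pix2world("wrist",*q(a,b),z,s)-t)))[:2].round(2)
print("head T,L,R",f(290,240,.063),f(114,420,.063),f(466,420,.063),"tip edge",f(290,365,.0711), pix2world("wrist",*q(290,415),.063,s))
```

```text
head T,L,R [12.01  0.51] [ -1.35 -12.21] [-1.35 13.23] tip edge [4.95 0.51] [ 0.5533272  -0.04730564  0.063     ]
```

Call:
play_rows --deltas '[{"x":-1,"y":-0.7,"z":-4,"wx":0,"wy":0,"wz":0,"gripper":1},{"x":0,"y":0,"z":-3,"wx":0,"wy":0,"wz":0,"gripper":1},{"x":0,"y":0,"z":-3,"wx":0,"wy":0,"wz":0,"gripper":1},{"x":0,"y":0,"z":-1,"wx":0,"wy":0,"wz":0,"gripper":1},{"x":0,"y":0,"z":0,"wx":0,"wy":0,"wz":0,"gripper":1}]'

```text
time_s: 8.52
tool_pos: [0.5526, -0.047, 0.1461]
orientation: [-0.0, 0.956, 0.294, -0.0]
wrist_force: [-0.1, -0.3, 0.2]
grip_width: 0.0202
```

Call:
play_rows --deltas '[{"x":0,"y":0,"z":-2,"wx":0,"wy":0,"wz":0,"gripper":1},{"x":0,"y":0,"z":-1.5,"wx":0,"wy":0,"wz":0,"gripper":1},{"x":0,"y":0,"z":0,"wx":0,"wy":0,"wz":0,"gripper":1},{"x":0,"y":0,"z":0,"wx":0,"wy":0,"wz":0,"gripper":1}]'

```text
time_s: 8.85
tool_pos: [0.5528, -0.047, 0.1429]
orientation: [-0.0, 0.956, 0.294, -0.0]
wrist_force: [-1.0, -0.0, -0.9]
grip_width: 0.0201
```

```bash
python3 st.py; python3 snap.py w10;  python3 - <<'E'
from h import *
im=cv2.imread("pics/w10.png")
c=im[120:245,200:320].astype(float); c=((c-10)*1.5).clip(0,255).astype('uint8')
cv2.imwrite("pics/c14.png",cv2.resize(c,None,fx=4.8,fy=4.8,interpolation=cv2.INTER_LANCZOS4))
E
```

```text
t 8.85 p [552.8 -47.  142.9] jawyaw -55.75 z [-3.e-04  1.e-04 -1.e+00] F [-1.  -0.  -0.9] Mz [-0.13  0.11  0.02] w 20.1 j [-0.66  0.39  0.79  1.97 -0.34  0.92 -0.67]
tilt fix wx,wy [-0.0001 -0.0003 -0.    ]
[ 0.55277411 -0.04702061  0.14291348] [-7.54205269e-05  9.55674107e-01  2.94426511e-01 -1.59720584e-04] [-0.66  0.39  0.79  1.97 -0.34  0.92 -0.67]
```

View pics/c14.png

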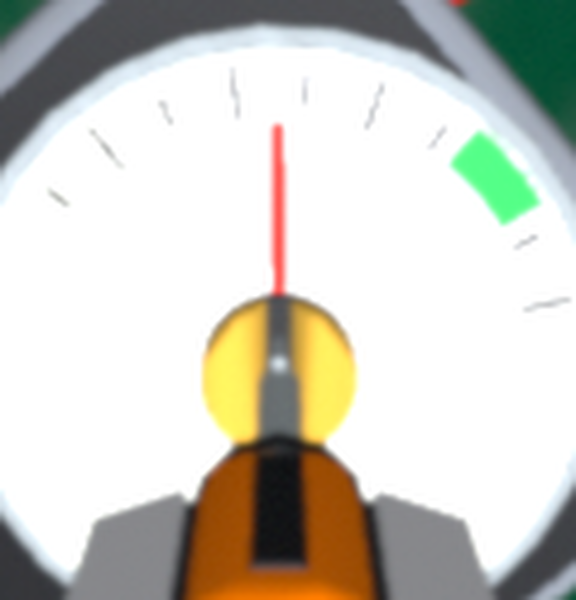

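Call:
play_rows --deltas '[{"x":0,"y":0,"z":-0.6,"wx":0,"wy":0,"wz":0,"gripper":1},{"x":0,"y":0,"z":0,"wx":0,"wy":0,"wz":0,"gripper":1},{"x":0,"y":0,"z":0,"wx":0,"wy":0,"wz":0,"gripper":1}]'

```text
time_s: 9.15
tool_pos: [0.5529, -0.047, 0.1424]
orientation: [-0.0, 0.956, 0.294, -0.0]
wrist_force: [0.8, -0.3, 0.1]
grip_width: 0.0202
```

```bash
python3 st.py
```

```text
t 9.15 p [552.9 -47.  142.4] jawyaw -55.76 z [-1.e-04  1.e-04 -1.e+00] F [ 0.8 -0.3  0.1] Mz [-0.02  0.12 -0.  ] w 20.2 j [-0.66  0.39  0.79  1.97 -0.34  0.92 -0.67]
tilt fix wx,wy [-0.0001 -0.0001 -0.    ]
```

Call:
play_rows --deltas '[{"x":0,"y":0,"z":-0.6,"wx":0,"wy":0,"wz":0,"gripper":1},{"x":0,"y":0,"z":0,"wx":0,"wy":0,"wz":0,"gripper":1},{"x":0,"y":0,"z":0,"wx":0,"wy":0,"wz":0,"gripper":1}]'

```text
time_s: 9.4
tool_pos: [0.5531, -0.047, 0.1422]
orientation: [-0.0, 0.956, 0.294, 0.0]
wrist_force: [-2.2, 0.9, 8.2]
grip_width: 0.0201
```

```bash
python3 st.py
```

```text
t 9.4 p [553.1 -47.  142.2] jawyaw -55.76 z [ 2.e-04  4.e-04 -1.e+00] F [-2.2  0.9  8.2] Mz [0.07 0.76 0.03] w 20.1 j [-0.66  0.39  0.79  1.97 -0.34  0.92 -0.67]
tilt fix wx,wy [-0.0004  0.0002  0.    ]
```

Call:
play_rows --deltas '[{"x":0,"y":0,"z":0.4,"wx":0,"wy":0,"wz":-0.04,"gripper":1},{"x":0,"y":0,"z":0,"wx":0,"wy":0,"wz":-0.06,"gripper":1},{"x":0,"y":0,"z":0,"wx":0,"wy":0,"wz":-0.07,"gripper":1},{"x":0,"y":0,"z":0,"wx":0,"wy":0,"wz":-0.07,"gripper":1},{"x":0,"y":0,"z":0,"wx":0,"wy":0,"wz":-0.07,"gripper":1}]'

```text
time_s: 9.82
tool_pos: [0.553, -0.0469, 0.1423]
orientation: [-0.0, 0.99, 0.142, 0.0]
wrist_force: [-0.3, 0.3, 2.1]
grip_width: 0.0197
```

```bash
python3 st.py; python3 snap.py w11
```

```text
t 9.82 p [553.  -46.9 142.3] jawyaw -73.71 z [ 2.e-04  4.e-04 -1.e+00] F [-0.3  0.3  2.1] Mz [0.24 0.16 0.05] w 19.7 j [-0.72  0.41  0.87  1.98 -0.39  0.93 -0.93]
tilt fix wx,wy [-0.0004  0.0002  0.    ]
[ 0.5530213  -0.04689064  0.14234554] [-2.05680138e-04  9.89908237e-01  1.41709632e-01  1.45572806e-04] [-0.72  0.41  0.87  1.98 -0.39  0.93 -0.93]
```

View pics/w11.png

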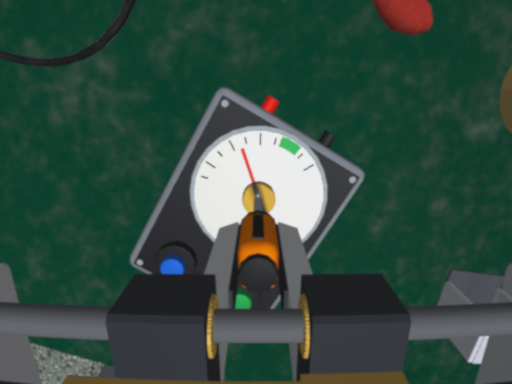

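Call:
play_rows --deltas '[{"x":0,"y":0,"z":0,"wx":0,"wy":0,"wz":-0.07,"gripper":1},{"x":0,"y":0,"z":0,"wx":0,"wy":0,"wz":-0.07,"gripper":1},{"x":0,"y":0,"z":0,"wx":0,"wy":0,"wz":-0.07,"gripper":1},{"x":0,"y":0,"z":0,"wx":0,"wy":0,"wz":0,"gripper":1}]'

```text
time_s: 10.2
tool_pos: [0.5531, -0.0471, 0.1423]
orientation: [0.0, 0.999, 0.038, 0.0]
wrist_force: [0.9, -0.4, 4.7]
grip_width: 0.0196
```

```bash
python3 st.py; python3 snap.py w12
python3 - <<'E'
from h import *
im=cv2.imread("pics/w12.png")
c=im[110:245,190:340]
cv2.imwrite("pics/c15.png",cv2.resize(c,None,fx=4.4,fy=4.4,interpolation=cv2.INTER_LANCZOS4))
E
```

```text
t 10.2 p [553.1 -47.1 142.3] jawyaw -85.65 z [ 2.e-04 -2.e-04 -1.e+00] F [ 0.9 -0.4  4.7] Mz [0.05 0.21 0.02] w 19.6 j [-0.75  0.43  0.93  1.98 -0.43  0.94 -1.1 ]
tilt fix wx,wy [0.0002 0.0002 0.    ]
[ 0.55308526 -0.04707342  0.14229172] [1.03389594e-04 9.99280549e-01 3.79257809e-02 9.33934897e-05] [-0.75  0.43  0.93  1.98 -0.43  0.94 -1.1 ]
```

View pics/c15.png

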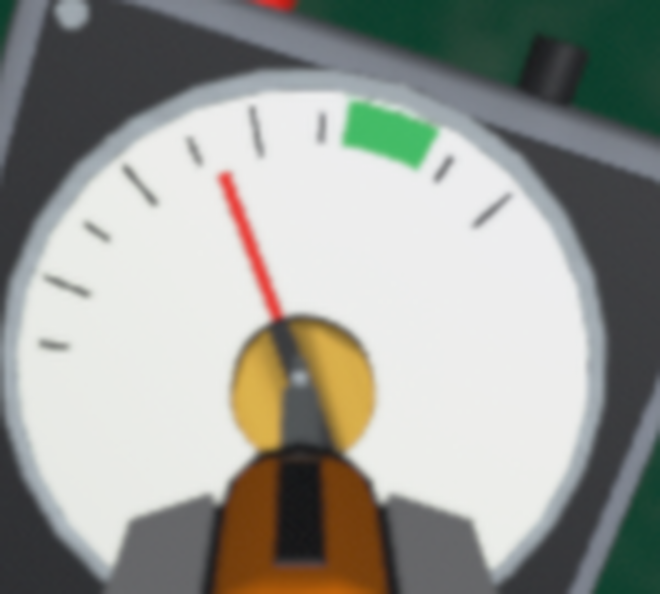

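Call:
play_rows --deltas '[{"x":0,"y":0,"z":0,"wx":0,"wy":0,"wz":-0.07,"gripper":1},{"x":0,"y":0,"z":0,"wx":0,"wy":0,"wz":-0.08,"gripper":1},{"x":0,"y":0,"z":0,"wx":0,"wy":0,"wz":-0.08,"gripper":1},{"x":0,"y":0,"z":0,"wx":0,"wy":0,"wz":-0.08,"gripper":1},{"x":0,"y":0,"z":0,"wx":0,"wy":0,"wz":-0.08,"gripper":1}]'

```text
time_s: 10.67
tool_pos: [0.553, -0.0474, 0.1423]
orientation: [0.0, 0.988, -0.156, 0.0]
wrist_force: [-0.1, -2.5, 2.1]
grip_width: 0.0203
```

Call:
play_rows --deltas '[{"x":0,"y":0,"z":0,"wx":0,"wy":0,"wz":-0.08,"gripper":1},{"x":0,"y":0,"z":0,"wx":0,"wy":0,"wz":-0.08,"gripper":1},{"x":0,"y":0,"z":0,"wx":0,"wy":0,"wz":-0.03,"gripper":1},{"x":0,"y":0,"z":0,"wx":0,"wy":0,"wz":0,"gripper":1},{"x":0,"y":0,"z":0,"wx":0,"wy":0,"wz":0,"gripper":1}]'

```text
time_s: 11.08
tool_pos: [0.553, -0.0476, 0.1423]
orientation: [0.0, 0.969, -0.247, 0.0]
wrist_force: [-0.5, -2.5, 5.3]
grip_width: 0.02
```

```bash
python3 st.py; python3 snap.py w13
python3 - <<'E'
from h import *
im=cv2.imread("pics/w13.png")
c=im[110:245,190:340]
cv2.imwrite("pics/c16.png",cv2.resize(c,None,fx=4.4,fy=4.4,interpolation=cv2.INTER_LANCZOS4))
E
```

```text
t 11.08 p [553.  -47.6 142.3] jawyaw -118.57 z [ 2.e-04 -7.e-04 -1.e+00] F [-0.5 -2.5  5.3] Mz [-0.93  0.19  0.08] w 20.0 j [-0.84  0.51  1.08  1.98 -0.54  0.98 -1.57]
tilt fix wx,wy [0.0007 0.0002 0.    ]
[ 0.552951   -0.04760012  0.14229216] [ 3.04523256e-04  9.69090593e-01 -2.46704888e-01  1.65686052e-04] [-0.84  0.51  1.08  1.98 -0.54  0.98 -1.57]
```

View pics/c16.png

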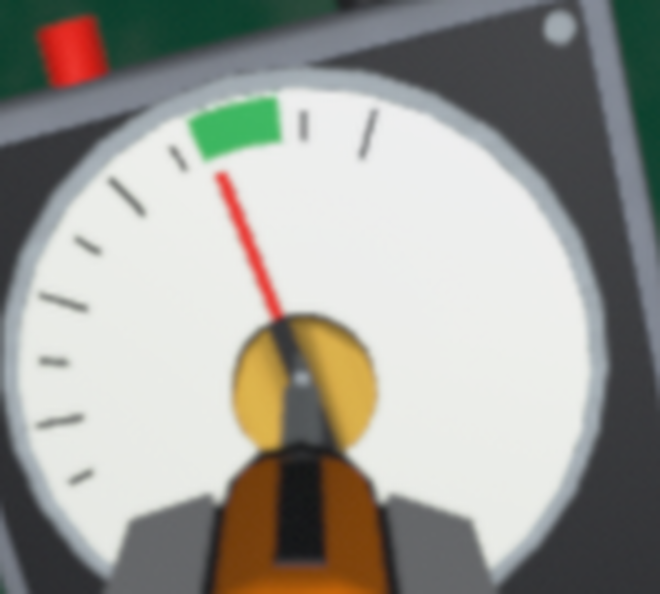

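Call:
play_rows --deltas '[{"x":0,"y":0,"z":0,"wx":0,"wy":0,"wz":-0.06,"gripper":1},{"x":0,"y":0,"z":0,"wx":0,"wy":0,"wz":-0.045,"gripper":1},{"x":0,"y":0,"z":0,"wx":0,"wy":0,"wz":0,"gripper":1},{"x":0,"y":0,"z":0,"wx":0,"wy":0,"wz":0,"gripper":1}]'

```text
time_s: 11.47
tool_pos: [0.5529, -0.0477, 0.1423]
orientation: [0.0, 0.955, -0.298, 0.0]
wrist_force: [-0.5, -3.5, 5.2]
grip_width: 0.0198
```

```bash
python3 st.py; python3 snap.py w14
python3 - <<'E'
from h import *
import pickle
im=cv2.imread("pics/w14.png")
c=im[110:245,190:340]
cv2.imwrite("pics/c17.png",cv2.resize(c,None,fx=4.4,fy=4.4,interpolation=cv2.INTER_LANCZOS4))
E
```

```text
t 11.47 p [552.9 -47.7 142.3] jawyaw -124.63 z [ 2.e-04 -7.e-04 -1.e+00] F [-0.5 -3.5  5.2] Mz [-1.26  0.2   0.1 ] w 19.8 j [-0.86  0.52  1.11  1.98 -0.57  0.99 -1.65]
tilt fix wx,wy [0.0007 0.0002 0.    ]
[ 0.55294004 -0.04767522  0.14229894] [ 2.98920021e-04  9.54671196e-01 -2.97662183e-01  2.06136655e-04] [-0.86  0.52  1.11  1.98 -0.57  0.99 -1.65]
```

View pics/c17.png

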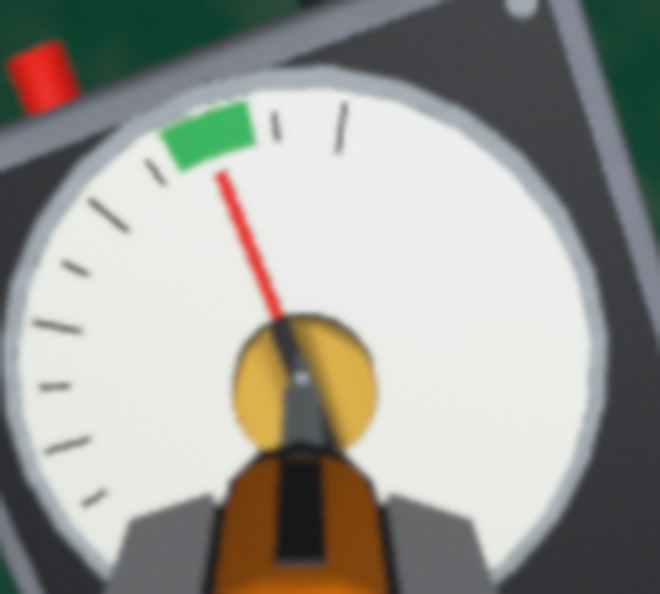

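Call:
play_rows --deltas '[{"x":0,"y":0,"z":0,"wx":0,"wy":0,"wz":0.06,"gripper":1},{"x":0,"y":0,"z":0,"wx":0,"wy":0,"wz":0.06,"gripper":1},{"x":0,"y":0,"z":0,"wx":0,"wy":0,"wz":0.051,"gripper":1},{"x":0,"y":0,"z":4,"wx":0,"wy":0,"wz":0,"gripper":1},{"x":0,"y":0,"z":8,"wx":0,"wy":0,"wz":0,"gripper":1}]'

```text
time_s: 11.93
tool_pos: [0.5521, -0.0468, 0.1539]
orientation: [-0.0, 0.976, -0.216, -0.001]
wrist_force: [0.5, 0.7, -0.4]
grip_width: 0.0196
```

Call:
play_rows --deltas '[{"x":0,"y":0,"z":15,"wx":0,"wy":0,"wz":0,"gripper":1},{"x":0,"y":0,"z":15,"wx":0,"wy":0,"wz":0,"gripper":1},{"x":0,"y":0,"z":16,"wx":0,"wy":0,"wz":0,"gripper":1},{"x":0,"y":0,"z":0,"wx":0,"wy":0,"wz":0,"gripper":1}]'

```text
time_s: 12.27
tool_pos: [0.5539, -0.047, 0.2029]
orientation: [-0.001, 0.976, -0.217, 0.001]
wrist_force: [0.5, -0.3, 0.0]
grip_width: 0.0193
```

```bash
python3 st.py; python3 snap.py w15
```

```text
t 12.27 p [553.9 -47.  202.9] jawyaw -115.03 z [ 0.0027  0.001  -1.    ] F [ 0.5 -0.3  0. ] Mz [0.06 0.13 0.02] w 19.3 j [-0.91  0.43  1.15  1.92 -0.45  1.08 -1.58]
tilt fix wx,wy [-0.001   0.0027  0.    ]
[ 0.55394054 -0.04703138  0.2029039 ] [-7.95537310e-04  9.76241907e-01 -2.16678736e-01  1.19610497e-03] [-0.91  0.43  1.15  1.92 -0.45  1.08 -1.58]
```

View pics/w15.png

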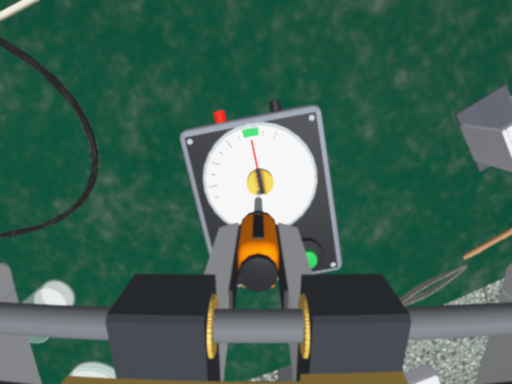

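Call:
play_rows --deltas '[{"x":-5,"y":-20,"z":0,"wx":0,"wy":0,"wz":0,"gripper":1},{"x":-8,"y":-32,"z":0,"wx":0,"wy":0,"wz":0,"gripper":1},{"x":-9,"y":-33,"z":0,"wx":0,"wy":0,"wz":0,"gripper":1},{"x":-9,"y":-33,"z":0,"wx":0,"wy":0,"wz":0,"gripper":1},{"x":-9,"y":-33,"z":0,"wx":0,"wy":0,"wz":0,"gripper":1}]'

```text
time_s: 12.73
tool_pos: [0.512, -0.1987, 0.1996]
orientation: [-0.0, 0.976, -0.216, -0.0]
wrist_force: [0.6, 0.1, -0.2]
grip_width: 0.0201
```

Call:
play_rows --deltas '[{"x":-9,"y":-33,"z":0,"wx":0,"wy":0,"wz":0,"gripper":1},{"x":-9,"y":-33,"z":0,"wx":0,"wy":0,"wz":0,"gripper":1},{"x":-8,"y":-32,"z":0,"wx":0,"wy":0,"wz":0,"gripper":1},{"x":-5.5,"y":-26,"z":0,"wx":0,"wy":0,"wz":0,"gripper":1},{"x":0,"y":0,"z":0,"wx":0,"wy":0,"wz":0,"gripper":1}]'

```text
time_s: 13.15
tool_pos: [0.4786, -0.327, 0.2001]
orientation: [0.001, 0.976, -0.22, -0.0]
wrist_force: [-1.7, 0.3, -0.5]
grip_width: 0.02
```

Call:
play_rows --deltas '[{"x":0,"y":0,"z":0,"wx":0,"wy":0,"wz":0,"gripper":1},{"x":0,"y":0,"z":0,"wx":0,"wy":0,"wz":0,"gripper":1},{"x":0,"y":0,"z":0,"wx":0,"wy":0,"wz":0,"gripper":1}]'

```text
time_s: 13.4
tool_pos: [0.4817, -0.3207, 0.1997]
orientation: [-0.0, 0.976, -0.216, -0.0]
wrist_force: [0.3, 0.0, -1.0]
grip_width: 0.0203
```

```bash
python3 st.py; python3 snap.py w16
python3 - <<'E'
from h import *
im=cv2.imread("pics/w16.png")
c=im[125:245,180:340]
cv2.imwrite("pics/c18.png",cv2.resize(c,None,fx=4.4,fy=4.4,interpolation=cv2.INTER_LANCZOS4))
E
```

```text
t 13.4 p [ 481.7 -320.7  199.7] jawyaw -114.92 z [-6.e-04  9.e-04 -1.e+00] F [ 0.3  0.  -1. ] Mz [-0.03  0.2  -0.06] w 20.3 j [-0.33  0.45  1.07  1.87 -0.45  1.09 -1.08]
tilt fix wx,wy [-0.0009 -0.0006 -0.    ]
[ 0.48173513 -0.32071404  0.19971289] [-3.94501552e-04  9.76451973e-01 -2.15734159e-01 -4.01186886e-04] [-0.33  0.45  1.07  1.87 -0.45  1.09 -1.08]
```

View pics/c18.png

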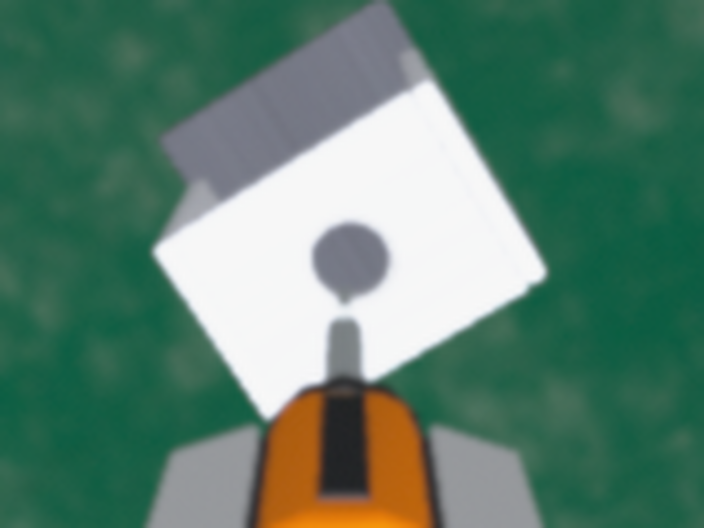

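Call:
play_rows --deltas '[{"x":0,"y":-1.8,"z":-15,"wx":0,"wy":0,"wz":0,"gripper":1},{"x":0,"y":0,"z":-15,"wx":0,"wy":0,"wz":0,"gripper":1},{"x":0,"y":0,"z":0,"wx":0,"wy":0,"wz":0,"gripper":1},{"x":0,"y":0,"z":0,"wx":0,"wy":0,"wz":0,"gripper":1},{"x":0,"y":0,"z":0,"wx":0,"wy":0,"wz":0,"gripper":1}]'

```text
time_s: 13.87
tool_pos: [0.4817, -0.3235, 0.1708]
orientation: [-0.0, 0.976, -0.216, 0.0]
wrist_force: [-0.4, -0.8, -0.4]
grip_width: 0.0196
```

```bash
python3 st.py; python3 snap.py w17
python3 - <<'E'
from h import *
im=cv2.imread("pics/w17.png")
c=im[125:245,180:340]
cv2.imwrite("pics/c19.png",cv2.resize(c,None,fx=4.4,fy=4.4,interpolation=cv2.INTER_LANCZOS4))
E
```

```text
t 13.87 p [ 481.7 -323.5  170.8] jawyaw -114.95 z [ 2.e-04  1.e-04 -1.e+00] F [-0.4 -0.8 -0.4] Mz [-0.    0.22  0.03] w 19.6 j [-0.29  0.49  1.04  1.9  -0.49  1.03 -1.05]
tilt fix wx,wy [-0.0001  0.0002  0.    ]
[ 0.48174534 -0.32349936  0.17077823] [-4.59566274e-05  9.76382063e-01 -2.16051055e-01  8.08883632e-05] [-0.29  0.49  1.04  1.9  -0.49  1.03 -1.05]
```

View pics/c19.png

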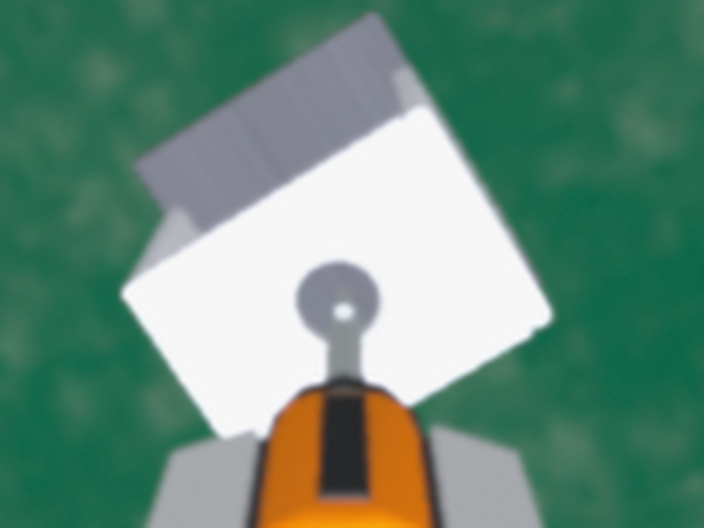

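Call:
play_rows --deltas '[{"x":0,"y":0.9,"z":-15,"wx":0,"wy":0,"wz":0,"gripper":1},{"x":0,"y":0,"z":-15,"wx":0,"wy":0,"wz":0,"gripper":1},{"x":0,"y":0,"z":-15,"wx":0,"wy":0,"wz":0,"gripper":1},{"x":0,"y":0,"z":-15,"wx":0,"wy":0,"wz":0,"gripper":1},{"x":0,"y":0,"z":-10,"wx":0,"wy":0,"wz":0,"gripper":1}]'

```text
time_s: 14.33
tool_pos: [0.4816, -0.3226, 0.0997]
orientation: [-0.0, 0.976, -0.216, 0.0]
wrist_force: [-0.1, 0.1, -0.8]
grip_width: 0.0197
```

Call:
play_rows --deltas '[{"x":0,"y":0,"z":-5,"wx":0,"wy":0,"wz":0,"gripper":1},{"x":0,"y":0,"z":-3,"wx":0,"wy":0,"wz":0,"gripper":1},{"x":0,"y":0,"z":0,"wx":0,"wy":0,"wz":0,"gripper":1},{"x":0,"y":0,"z":0,"wx":0,"wy":0,"wz":0,"gripper":1}]'

```text
time_s: 14.67
tool_pos: [0.4816, -0.3232, 0.0928]
orientation: [-0.0, 0.976, -0.216, 0.0]
wrist_force: [-0.3, 0.3, -0.4]
grip_width: 0.0198
```

```bash
python3 st.py
```

```text
t 14.67 p [ 481.6 -323.2   92.8] jawyaw -115.0 z [ 6.e-04 -1.e-04 -1.e+00] F [-0.3  0.3 -0.4] Mz [ 0.04  0.11 -0.02] w 19.8 j [-0.21  0.58  0.93  1.96 -0.59  0.9  -0.97]
tilt fix wx,wy [0.0001 0.0006 0.    ]
```

Down another 1.2 mm to set the shoulder on the plate, then open.

Call:
play_rows --deltas '[{"x":0,"y":0,"z":-1.2,"wx":0,"wy":0,"wz":0,"gripper":1},{"x":0,"y":0,"z":0,"wx":0,"wy":0,"wz":0,"gripper":1},{"x":0,"y":0,"z":0,"wx":0,"wy":0,"wz":0,"gripper":0.5},{"x":0,"y":0,"z":0,"wx":0,"wy":0,"wz":0,"gripper":0.4},{"x":0,"y":0,"z":0,"wx":0,"wy":0,"wz":0,"gripper":0.3}]'

```text
time_s: 15.08
tool_pos: [0.4814, -0.3229, 0.0911]
orientation: [-0.0, 0.976, -0.216, 0.0]
wrist_force: [-0.8, -0.4, -1.2]
grip_width: 0.0367
```

Call:
play_rows --deltas '[{"x":0,"y":0,"z":0,"wx":0,"wy":0,"wz":0,"gripper":0.3},{"x":0,"y":0,"z":0,"wx":0,"wy":0,"wz":0,"gripper":0.3},{"x":0,"y":0,"z":0,"wx":0,"wy":0,"wz":0,"gripper":0.3},{"x":0,"y":0,"z":0,"wx":0,"wy":0,"wz":0,"gripper":0.3}]'

```text
time_s: 15.42
tool_pos: [0.4813, -0.3229, 0.091]
orientation: [-0.0, 0.976, -0.216, -0.0]
wrist_force: [0.6, 0.9, 0.1]
grip_width: 0.0629
```

```bash
python3 st.py; python3 snap.py w18
```

```text
t 15.42 p [ 481.3 -322.9   91. ] jawyaw -115.0 z [-0.e+00  2.e-04 -1.e+00] F [0.6 0.9 0.1] Mz [ 0.06  0.15 -0.07] w 62.9 j [-0.21  0.58  0.93  1.96 -0.6   0.9  -0.97]
tilt fix wx,wy [-0.0002 -0.     -0.    ]
[ 0.48134087 -0.32294272  0.09096769] [-9.20312553e-05  9.76300675e-01 -2.16418535e-01 -4.24784932e-05] [-0.21  0.58  0.93  1.96 -0.6   0.9  -0.97]
```

View pics/w18.png

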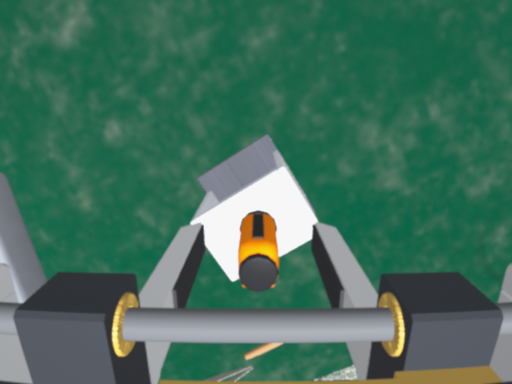

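Call:
play_rows --deltas '[{"x":0,"y":0,"z":15,"wx":0,"wy":0,"wz":0,"gripper":0.3},{"x":0,"y":0,"z":25,"wx":0,"wy":0,"wz":0,"gripper":0.3},{"x":0,"y":0,"z":25,"wx":0,"wy":0,"wz":0,"gripper":0.3},{"x":0,"y":0,"z":25,"wx":0,"wy":0,"wz":0,"gripper":0.3},{"x":0,"y":0,"z":10,"wx":0,"wy":0,"wz":0,"gripper":0.3}]'

```text
time_s: 15.88
tool_pos: [0.482, -0.3238, 0.1937]
orientation: [0.0, 0.976, -0.217, 0.001]
wrist_force: [1.0, -0.4, -0.2]
grip_width: 0.0659
```

Call:
play_rows --deltas '[{"x":-1,"y":20,"z":0,"wx":0,"wy":0,"wz":0,"gripper":1},{"x":-1,"y":35,"z":0,"wx":0,"wy":0,"wz":0,"gripper":1},{"x":-1,"y":38,"z":0,"wx":0,"wy":0,"wz":0,"gripper":1},{"x":-1,"y":38,"z":0,"wx":0,"wy":0,"wz":0,"gripper":1},{"x":-1,"y":38,"z":0,"wx":0,"wy":0,"wz":0,"gripper":1}]'

```text
time_s: 16.3
tool_pos: [0.476, -0.1563, 0.1905]
orientation: [-0.0, 0.976, -0.217, -0.0]
wrist_force: [0.3, 0.2, 0.6]
grip_width: 0.0358
```

Call:
play_rows --deltas '[{"x":-1,"y":38,"z":0,"wx":0,"wy":0,"wz":0,"gripper":1},{"x":-1,"y":38,"z":0,"wx":0,"wy":0,"wz":0,"gripper":1},{"x":-1,"y":36,"z":0,"wx":0,"wy":0,"wz":0,"gripper":1},{"x":-1,"y":20,"z":0,"wx":0,"wy":0,"wz":0,"gripper":1},{"x":0,"y":0,"z":0,"wx":0,"wy":0,"wz":0,"gripper":1}]'

```text
time_s: 16.72
tool_pos: [0.4726, -0.0253, 0.1905]
orientation: [-0.0, 0.977, -0.213, -0.0]
wrist_force: [0.5, 0.8, -0.5]
grip_width: 0.0027
```

```bash
python3 st.py; python3 snap.py w19
python3 - <<'E'
from h import *
im,d=r.get_image("top"); cv2.imwrite("pics/top1.png",im)
im,d=r.get_image("scene"); cv2.imwrite("pics/scene1.png",im)
E
```

```text
t 16.72 p [472.6 -25.3 190.5] jawyaw -114.64 z [-9.e-04  7.e-04 -1.e+00] F [ 0.5  0.8 -0.5] Mz [0.05 0.17 0.03] w 2.7 j [-1.18  0.27  1.3   2.1  -0.31  0.99 -1.72]
tilt fix wx,wy [-0.0007 -0.0009 -0.    ]
[ 0.47263515 -0.02534712  0.19052616] [-2.66773200e-04  9.76962527e-01 -2.13410184e-01 -4.93554446e-04] [-1.18  0.27  1.3   2.1  -0.31  0.99 -1.72]
```

View pics/w19.png

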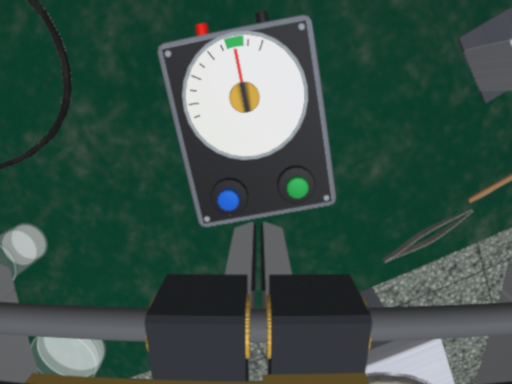

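View pics/scene1.png

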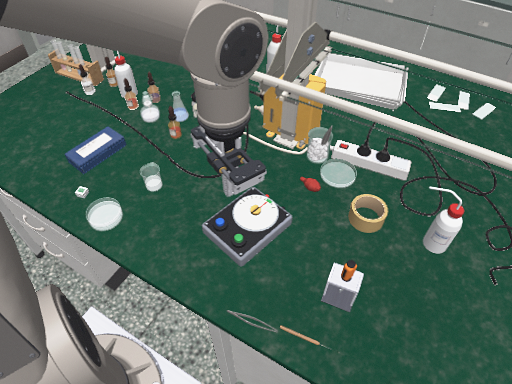

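Call:
play_rows --deltas '[{"x":0,"y":0,"z":0,"wx":0,"wy":0,"wz":0.12,"gripper":1},{"x":0,"y":0,"z":0,"wx":0,"wy":0,"wz":0.12,"gripper":1},{"x":0,"y":0,"z":0,"wx":0,"wy":0,"wz":0.12,"gripper":1},{"x":0,"y":0,"z":0,"wx":0,"wy":0,"wz":0.12,"gripper":1},{"x":0,"y":0,"z":0,"wx":0,"wy":0,"wz":0.12,"gripper":1}]'

```text
time_s: 17.28
tool_pos: [0.4728, -0.0316, 0.1911]
orientation: [-0.0, 0.997, 0.083, 0.0]
wrist_force: [-0.1, -0.3, -0.4]
grip_width: 0.0005
```

Call:
play_rows --deltas '[{"x":0,"y":0,"z":0,"wx":0,"wy":0,"wz":0.12,"gripper":1},{"x":0,"y":0,"z":0,"wx":0,"wy":0,"wz":0.12,"gripper":1},{"x":0,"y":0,"z":0,"wx":0,"wy":0,"wz":0.12,"gripper":1},{"x":0,"y":0,"z":0,"wx":0,"wy":0,"wz":0.12,"gripper":1},{"x":0,"y":0,"z":0,"wx":0,"wy":0,"wz":0.12,"gripper":1}]'

```text
time_s: 17.7
tool_pos: [0.4728, -0.0317, 0.191]
orientation: [0.0, 0.927, 0.374, 0.0]
wrist_force: [0.9, -0.2, 1.4]
grip_width: 0.0
```

Call:
play_rows --deltas '[{"x":0,"y":0,"z":0,"wx":0,"wy":0,"wz":0,"gripper":1},{"x":0,"y":0,"z":0,"wx":0,"wy":0,"wz":0,"gripper":1}]'

```text
time_s: 17.87
tool_pos: [0.4728, -0.0313, 0.191]
orientation: [-0.0, 0.929, 0.37, 0.0]
wrist_force: [-0.0, -0.5, 0.1]
grip_width: 0.0004
```

```bash
python3 st.py; python3 snap.py w20
```

```text
t 17.87 p [472.8 -31.3 191. ] jawyaw -46.59 z [ 0.e+00  2.e-04 -1.e+00] F [-0.  -0.5  0.1] Mz [-0.09  0.11 -0.07] w 0.4 j [-0.96  0.15  1.    2.1  -0.15  0.97 -0.7 ]
tilt fix wx,wy [-0.0002  0.      0.    ]
[ 0.47276802 -0.03134314  0.19104078] [-7.60385297e-05  9.29097915e-01  3.69833823e-01  4.54982469e-05] [-0.96  0.15  1.    2.1  -0.15  0.97 -0.7 ]
```

View pics/w20.png

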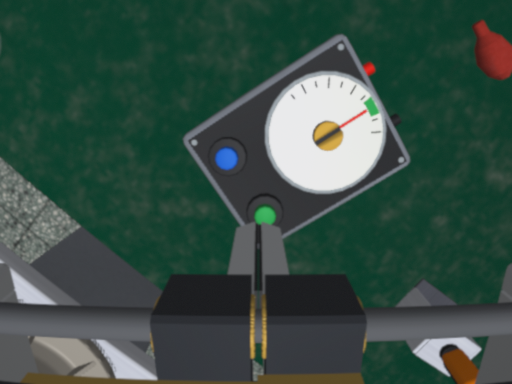

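Run:
```python
from h import *
import pickle
s=pickle.load(open("pics/w20.pkl","rb"))
print([pix2world("wrist",u,v,z,s).round(4) for u,v,z in ((227,159,.067),(265,216,.067),(328,136,.063))])
```

```text
[array([0.4713, 0.0061, 0.067 ]), array([ 0.4549, -0.0586,  0.067 ]), array([ 0.5514, -0.0479,  0.063 ])]
```

Call:
play_rows --deltas '[{"x":0,"y":20,"z":-20,"wx":0,"wy":0,"wz":0,"gripper":1},{"x":-0.8,"y":18.3,"z":-30,"wx":0,"wy":0,"wz":0,"gripper":1},{"x":0,"y":0,"z":-30,"wx":0,"wy":0,"wz":0,"gripper":1},{"x":0,"y":0,"z":-26,"wx":0,"wy":0,"wz":0,"gripper":1},{"x":0,"y":0,"z":0,"wx":0,"wy":0,"wz":0,"gripper":1}]'

```text
time_s: 18.33
tool_pos: [0.4696, 0.0077, 0.0815]
orientation: [0.0, 0.929, 0.371, -0.003]
wrist_force: [-0.9, 0.9, -0.5]
grip_width: 0.0007
```

Call:
play_rows --deltas '[{"x":0,"y":0,"z":0,"wx":0,"wy":0,"wz":0,"gripper":1},{"x":0,"y":0,"z":0,"wx":0,"wy":0,"wz":0,"gripper":1}]'

```text
time_s: 18.5
tool_pos: [0.4728, 0.0076, 0.0863]
orientation: [0.0, 0.929, 0.371, 0.0]
wrist_force: [0.2, -0.0, 0.2]
grip_width: 0.0004
```

```bash
python3 st.py; python3 snap.py w21
```

```text
t 18.5 p [472.8   7.6  86.3] jawyaw -46.41 z [ 9.e-04 -2.e-04 -1.e+00] F [ 0.2 -0.   0.2] Mz [-0.06  0.11 -0.02] w 0.4 j [-0.86  0.35  0.85  2.2  -0.39  0.75 -0.56]
tilt fix wx,wy [0.0002 0.0009 0.    ]
[0.47275673 0.00755411 0.08627643] [2.70450578e-04 9.28503942e-01 3.71322240e-01 3.88644190e-04] [-0.86  0.35  0.85  2.2  -0.39  0.75 -0.56]
```

View pics/w21.png

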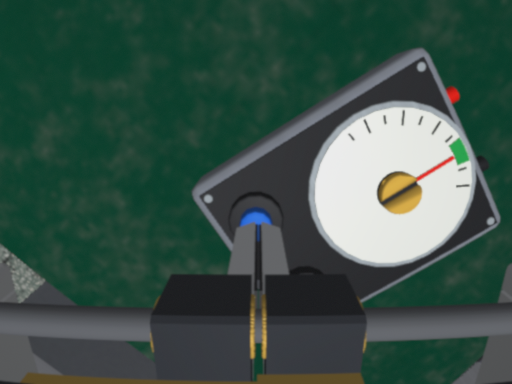

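Call:
play_rows --deltas '[{"x":0,"y":0,"z":-9,"wx":0,"wy":0,"wz":0,"gripper":1},{"x":0,"y":0,"z":-7,"wx":0,"wy":0,"wz":0,"gripper":1},{"x":0,"y":0,"z":-5,"wx":0,"wy":0,"wz":0,"gripper":1},{"x":0,"y":0,"z":-3,"wx":0,"wy":0,"wz":0,"gripper":1},{"x":0,"y":0,"z":0,"wx":0,"wy":0,"wz":0,"gripper":1}]'

```text
time_s: 18.97
tool_pos: [0.4725, 0.0086, 0.0611]
orientation: [-0.0, 0.928, 0.373, 0.0]
wrist_force: [-2.3, 4.6, 14.1]
grip_width: 0.0002
```

Call:
play_rows --deltas '[{"x":0,"y":0,"z":-1,"wx":0,"wy":0,"wz":0,"gripper":1},{"x":0,"y":0,"z":-1,"wx":0,"wy":0,"wz":0,"gripper":1},{"x":0,"y":0,"z":0,"wx":0,"wy":0,"wz":0,"gripper":1}]'

```text
time_s: 19.22
tool_pos: [0.4727, 0.0087, 0.0603]
orientation: [-0.001, 0.928, 0.372, 0.001]
wrist_force: [-12.1, 3.4, 53.2]
grip_width: 0.0
```

```bash
python3 st.py
```

```text
t 19.22 p [472.7   8.7  60.3] jawyaw -46.27 z [ 3.0e-04  2.3e-03 -1.0e+00] F [-12.1   3.4  53.2] Mz [0.94 3.32 0.04] w 0.0 j [-0.81  0.4   0.8   2.21 -0.45  0.7  -0.5 ]
tilt fix wx,wy [-0.0023  0.0003  0.    ]
```

Call:
play_rows --deltas '[{"x":0,"y":0,"z":3,"wx":0,"wy":0,"wz":0,"gripper":1},{"x":0,"y":0,"z":12,"wx":0,"wy":0,"wz":0,"gripper":1},{"x":0,"y":0,"z":12,"wx":0,"wy":0,"wz":0,"gripper":1},{"x":0,"y":0,"z":0,"wx":0,"wy":0,"wz":0,"gripper":1}]'

```text
time_s: 19.55
tool_pos: [0.4728, 0.0081, 0.0874]
orientation: [-0.0, 0.928, 0.372, 0.001]
wrist_force: [0.9, 0.5, 1.4]
grip_width: 0.0003
```

Call:
play_rows --deltas '[{"x":-6,"y":-22,"z":0,"wx":0,"wy":0,"wz":0,"gripper":1},{"x":-6,"y":-22,"z":0,"wx":0,"wy":0,"wz":0,"gripper":1},{"x":-5,"y":-22,"z":0,"wx":0,"wy":0,"wz":0,"gripper":1},{"x":0,"y":0,"z":0,"wx":0,"wy":0,"wz":0,"gripper":1},{"x":0,"y":0,"z":0,"wx":0,"wy":0,"wz":0,"gripper":1}]'

```text
time_s: 19.97
tool_pos: [0.4547, -0.0585, 0.0857]
orientation: [-0.0, 0.928, 0.372, -0.0]
wrist_force: [0.4, 1.0, -0.3]
grip_width: 0.0002
```

Call:
play_rows --deltas '[{"x":0,"y":0,"z":0,"wx":0,"wy":0,"wz":0,"gripper":1},{"x":0,"y":0,"z":0,"wx":0,"wy":0,"wz":0,"gripper":1}]'

```text
time_s: 20.13
tool_pos: [0.4552, -0.057, 0.0858]
orientation: [-0.0, 0.928, 0.373, -0.0]
wrist_force: [-0.5, 0.2, -0.2]
grip_width: 0.0004
```

```bash
python3 st.py; python3 snap.py w22
```

```text
t 20.13 p [455.2 -57.   85.8] jawyaw -46.19 z [-3.e-04  1.e-04 -1.e+00] F [-0.5  0.2 -0.2] Mz [-0.09  0.08  0.01] w 0.4 j [-0.74  0.33  0.87  2.22 -0.38  0.74 -0.42]
tilt fix wx,wy [-0.0001 -0.0003 -0.    ]
[ 0.4552094  -0.05701342  0.08581773] [-8.14664486e-05  9.27802291e-01  3.73072225e-01 -1.29880984e-04] [-0.74  0.33  0.87  2.22 -0.38  0.74 -0.42]
```

View pics/w22.png

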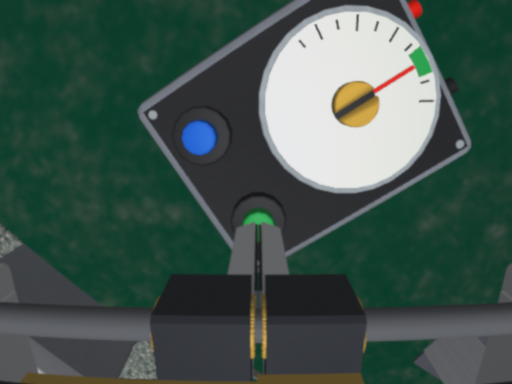

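Fingertips are over the green button, the blue one is up, and the needle is still in the band.

Call:
play_rows --deltas '[{"x":0,"y":-0.5,"z":-9,"wx":0,"wy":0,"wz":0,"gripper":1},{"x":0,"y":0,"z":-7,"wx":0,"wy":0,"wz":0,"gripper":1},{"x":0,"y":0,"z":-5,"wx":0,"wy":0,"wz":0,"gripper":1},{"x":0,"y":0,"z":-3,"wx":0,"wy":0,"wz":0,"gripper":1},{"x":0,"y":0,"z":0,"wx":0,"wy":0,"wz":0,"gripper":1}]'

```text
time_s: 20.6
tool_pos: [0.4549, -0.0579, 0.0614]
orientation: [-0.0, 0.928, 0.373, -0.0]
wrist_force: [-0.5, 2.9, 5.3]
grip_width: 0.0003
```

Call:
play_rows --deltas '[{"x":0,"y":0,"z":-0.8,"wx":0,"wy":0,"wz":0,"gripper":1},{"x":0,"y":0,"z":-0.5,"wx":0,"wy":0,"wz":0,"gripper":1},{"x":0,"y":0,"z":0,"wx":0,"wy":0,"wz":0,"gripper":1}]'

```text
time_s: 20.85
tool_pos: [0.455, -0.058, 0.0609]
orientation: [-0.001, 0.928, 0.373, -0.0]
wrist_force: [-6.9, 3.2, 23.5]
grip_width: 0.0006
```

```bash
python3 st.py
```

```text
t 20.85 p [455.  -58.   60.9] jawyaw -46.25 z [-6.e-04  1.e-03 -1.e+00] F [-6.9  3.2 23.5] Mz [ 0.9   1.57 -0.01] w 0.6 j [-0.69  0.38  0.81  2.24 -0.44  0.68 -0.37]
tilt fix wx,wy [-0.001  -0.0006 -0.    ]
```

Call:
play_rows --deltas '[{"x":0,"y":0,"z":3,"wx":0,"wy":0,"wz":0,"gripper":1},{"x":0,"y":0,"z":15,"wx":0,"wy":0,"wz":0,"gripper":1},{"x":0,"y":0,"z":30,"wx":0,"wy":0,"wz":0,"gripper":1},{"x":0,"y":0,"z":40,"wx":0,"wy":0,"wz":0,"gripper":1},{"x":0,"y":0,"z":20,"wx":0,"wy":0,"wz":0,"gripper":1}]'

```text
time_s: 21.27
tool_pos: [0.4556, -0.0595, 0.1711]
orientation: [0.0, 0.928, 0.372, 0.0]
wrist_force: [1.6, 0.6, 1.2]
grip_width: 0.0008
```

Call:
play_rows --deltas '[{"x":0,"y":0,"z":0,"wx":0,"wy":0,"wz":0,"gripper":1},{"x":0,"y":0,"z":0,"wx":0,"wy":0,"wz":0,"gripper":1},{"x":0,"y":0,"z":0,"wx":0,"wy":0,"wz":0,"gripper":1}]'

```text
time_s: 21.52
tool_pos: [0.4547, -0.0579, 0.1682]
orientation: [-0.0, 0.928, 0.373, -0.0]
wrist_force: [-0.8, -0.0, -0.9]
grip_width: 0.0
```

```bash
python3 st.py; python3 snap.py w23
python3 - <<'E'
from h import *
im,d=r.get_image("scene"); cv2.imwrite("pics/scene2.png",im)
E
```

```text
t 21.52 p [454.7 -57.9 168.2] jawyaw -46.21 z [-6.e-04  4.e-04 -1.e+00] F [-0.8 -0.  -0.9] Mz [-0.    0.18  0.  ] w 0.0 j [-0.92  0.16  1.01  2.15 -0.17  0.91 -0.61]
tilt fix wx,wy [-0.0004 -0.0006 -0.    ]
[ 0.4547001  -0.05786128  0.16816262] [-2.70149765e-04  9.27861025e-01  3.72926011e-01 -1.91564053e-04] [-0.92  0.16  1.01  2.15 -0.17  0.91 -0.61]
```

View pics/w23.png

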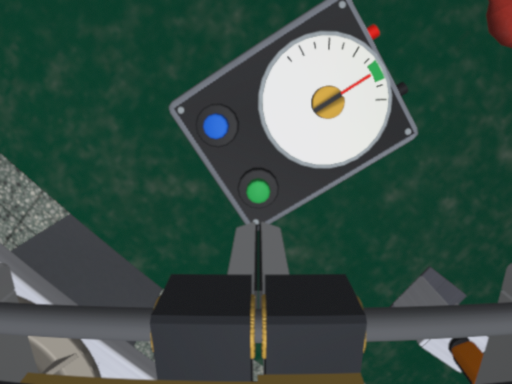

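View pics/scene2.png

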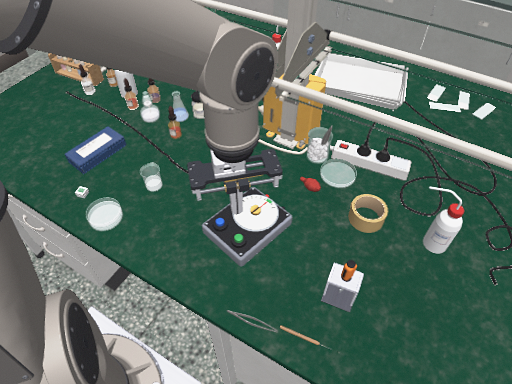

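Needle in the green band, both buttons up, driver hanging upright, robot clear. Handing in.

```bash
python3 -c "
from workcell import r
print(r.sign_off())"
```

```text
the job is handed in; nothing more can be done
None
```

The whole task was done in one pass and handed in at about 21.5 s; the hand-in reports no verdict.

- **Driver and screw:** I took the driver from its stand and seated its blade. Contact with the slot floor was felt at about 8 N. I turned the screw clockwise until the needle stood at about the middle of the green band. The driver lagged the screw by about 20°, more than the roughly 11° I had worked out from the slot and blade sizes. I corrected for this from the pictures as I turned.
- **Return to the stand:** I put the driver back, released it and backed away.
- **Buttons:** Blue and then green were pressed to the stop, with the fingertips about 6 mm down, and each was let up. The wrist force reached 53 N on blue, more than needed but under the 120 N wrist limit. On green it reached 24 N.

In the last pictures the needle is in the band, both buttons are up, and the driver hangs upright in its stand. The gripper is clear of everything, and the beaker, tape roll and bulb look to be where they started.

The top and wrist cameras disagreed by 2–3 mm on positions. I settled that by aligning the blade with the slot directly in the wrist picture. I also turned the gripper before pressing blue, because joint 3 was close to its range limit there and the arm stopped short.

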